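# Strip a pipe fit-up and put each piece back in its own holder

### The job

The pipe fit-up on the welding bench is finished with: take the pile apart from the top down, one piece at a time, and put each piece straight back in its own blue holder - the pipe in the two-V cradle, the V-block over the rail of the smallest nest, the drilled block in the middle-sized nest and the base plate in the largest. Each must sit fully down and square in its holder and be let go; set things down gently without dropping or knocking anything down, and leave the pine offcut and the blue-lidded tin where they are.

Things in the scene. Friction and masses are not known exactly. Their poses are not given: they have to be found in the camera images.
- pipe: Bright hollow steel pipe, 34 mm outside diameter, 130 mm long, about 0.3 kg, on top of the pile: it lies level in the V of the V-block and overhangs it by about 40 mm at both ends. Origin at the middle of its axis; own x runs along the axis (either way round serves). Its axis lies 9 mm above the V-block's top, so fingers can straddle it from above at its middle.
- v_block: Black V-block with bright ground top, 50 long (x) x 46 wide (y) x 38 mm high, about 0.5 kg, standing on the set-up block. A V 30 mm wide, 15 mm deep runs along x in its top; a keyway 22 mm wide, 7 mm deep along x in its underside. Origin at the centre of the underside, z up. Grip its flat sides at y = +-23 mm.
- setup_block: Bright ground steel set-up block full of drilled holes, 76 (x) x 51 (y) x 25 mm high, about 0.6 kg, flat on the base plate and under the V-block. Origin at the centre of the underside, z up. Grip it across y.
- base_plate: Dull mid-grey steel plate with a small hole at each corner, 110 (x) x 58 (y) x 14 mm thick, about 0.7 kg, flat on the bench under the pile. Origin at the centre of the underside, z up. Grip it across y at the middle of its long sides. In the pile the x axes of all pieces are parallel within some degrees, each centred within a few mm on the piece below.
- pipe_cradle: Blue sheet-metal cradle, fixed to the bench: foot 116 (x) x 66 (y) x 3 mm, with two upright 90 degree Vs, 12 mm thick, at x = +-42 mm, 36 mm high, 50 mm wide at the top. Origin at the centre of the underside. The seated pipe has its axis 34 mm above the origin, along x; the 72 mm between the Vs are free for fingers.
- v_nest: Smallest blue nest with a black floor pad, fixed, for the V-block: foot 74 (x) x 70 (y) x 3 mm; four corner tabs, flared outward, up to 16 mm above the bench, leave 58 (x) x 54 (y) mm clear; they reach 10 mm along each side, whose middle is open. On its floor a bright rail along x, 46 x 12 mm, 5 mm high, enters the V-block's keyway. Origin at the centre of the underside; floor 3 mm above it.
- block_nest: Middle-sized blue nest with a black floor pad, fixed, for the set-up block: foot 100 (x) x 75 (y) x 3 mm; four corner tabs, flared outward, up to 16 mm above the bench, leave 84 (x) x 59 (y) mm clear; they reach 13 mm along each side, whose middle is open. Flat floor without rail. Origin at the centre of the underside; floor 3 mm above it; x is its long direction.
- plate_nest: Largest blue nest with a black floor pad, fixed, for the base plate: foot 134 (x) x 82 (y) x 3 mm; four corner tabs, flared outward, up to 16 mm above the bench, leave 118 (x) x 66 (y) mm clear; they reach 16 mm along each side, whose middle is open. Flat floor without rail. Origin at the centre of the underside; floor 3 mm above it; x is its long direction.
- pine_offcut: Pale sawn pine offcut, 38 (x) x 110 (y) x 51 mm high, lying loose on the bench at the far side of the work; not to be moved. Origin at the centre of its underside.
- nozzle_tin: Round white tin with blue lid, 66 mm across, 30 mm high, loose on the bench near the robot; not to be moved. Origin at the centre of its underside.

How it is judged:
By the outcome, as a careful person would: the job done as asked, in the order asked, and still so for the second after the job is handed in, with the robot touching nothing.
It also fails if it takes over 106 s, if anything falls off the work surface, if the arm or the gripper's body presses on something with over 40 N, if the wrist force passes 120 N, or if a joint passes its speed limit or range.

### The arm

A 6-joint arm with a two-finger parallel gripper is mounted at the origin on a cart in front of the work surface, level with it; the furniture and walls round the work are solid. World frame = base frame: x ahead of the robot, y to its left, z up, the work surface at z = 0. Lengths are in m, angles in rad, forces in N, time in s.
With the tool pointing down it reaches from about 0.35 to 0.725 m from the base axis. Payload 4.3 kg.
Tool frame: the origin (TCP) lies on the centre line of the jaws, within the pads' length; the fingertips stand 11 mm ahead of it and the grasp point (between the pads) lies 8 mm behind it; z points along the fingers, y is the line along which they close (so a half turn about z gives the same grasp; the last joint's range is limited). The gripper opens to 85 mm and grips with 20 to 120 N. Pads are 22 mm wide; open, the fingers measure 114 mm over their backs; the gripper's body (76 mm by 85 mm) begins 54 mm behind the grasp point. The pads swing forward as they close: fully open they stand 13 mm farther back than shut.
Start: joints at [1.156, 0.377, 0.081, 1.274, 0, 1.46], TCP at [0.173, 0.549, 0.242] pointing down, gripper open.
Joint ranges: [-2.72, 2.72], [-0.84, 1.66], [-1.02, 1.22], [-1.77, 2.12], [-1.37, 1.28], [-3.14, 3.14]. Speed limits (rad/s): [2.57, 2.57, 3.14, 3.14, 3.14, 3.14].

### API

Orientations are given as a 3x3 rotation matrix whose columns are the frame's x, y, z axes.
In Python, from station import arm, get_image gives the robot as it stands.
- The arm moves only by the tool jog_arm, never from a script. Its argument "rows" is text: rows parted by semicolons, each of 5 numbers parted by spaces: the shift along the world's x, y, z in mm, then the turn about the world's z in degrees, then the closure, from 0 (fully open) to 1 (shut). A call has 1 to 12 rows; each row is the pose to reach, as a shift and turn from the pose commanded when the call began; what a row does not reach only later rows make up. A row lasts 1/12 s, in which the tool goes at most 41.7 mm and 7.16 degrees, less where a joint would pass 70% of its speed; a pose out of reach is approached as far as the arm can. A call with a gripper value outside its range is refused whole. The fingers move at their own pace and stop on an object; "newtons" is the grip in N (left out, the last holds). Time passes only in rows, so rows that repeat a pose let the fingers close. It gives the time, the measured TCP pose, the force, the opening and the grip force at its end, in the units of the state.
- arm.get_obs(): the state, without advancing time (a new reading comes with each control period).
- get_image(name): name is "scene" or "top"; returns a dict with "img" (384x512x3 uint8, blue, green, red), "fx", "fy", "cx", "cy" (pixels), "rvec" (rotation vector, rad) and "tvec" (3), from world to camera coordinates, as OpenCV has them. Camera axes: x right, y down, z forward; pixel columns grow to the right and rows downward; lengths in m; the calibration is good to about 2 mm. A picture is of the moment at which its call begins. There is no depth.
- arm.finish_job(): hands the job in; it is judged then, once.
The state is a dict: "t": time; "qpos": joint angles; "qvel": joint speeds; "tau": joint torques, N m; "ee_pos": TCP position; "eef_rot": TCP orientation; "force": force on the tool from outside, world axes, zero at the start; "moment": the same for the moment, N m; "gripper_width": opening from 0.0 (shut) to 1.0 (fully open); "grasp_force": force on a finger pad.
Only numpy, scipy, OpenCV 4.12 (cv2) and the standard library are available. Lean on these libraries where they do the work, as an engineer would, in place of code of your own. Each camera call takes 0.05 s, during which the arm holds its last target. There are 200 camera calls.

## Working session

There is one attempt and no reset: what is moved stays moved. The work goes in short steps, Python scripts to look and compute and a tool call to move; the robot and the scene stay as the last step left them, time stands still between calls to the robot, and variables do not carry over. Pictures are saved under pics/ and viewed, at most 14 in all, crops included, and the job is handed in when it is done.

Besides the shell and the picture viewer there is one more tool, called after "Call:" in YAML: its name, and indented under it one key for each argument. jog_arm: Moves the arm, as the interface text tells. Its arguments: {"type":"object","properties":{"rows":{"type":"string"},"newtons":{"type":"number"}},"required":["rows"]}

```bash
mkdir -p pics; ls; cat > h.py <<'E'
import numpy as np, cv2, pickle
def snap(name,tag):
    from station import get_image
    d=get_image(name); cv2.imwrite(f'pics/{tag}.png',d['img']); pickle.dump(d,open(f'pics/{tag}.pkl','wb')); return d
def load(tag): return pickle.load(open(f'pics/{tag}.pkl','rb'))
def cam(d):
    R=cv2.Rodrigues(np.array(d['rvec'],float))[0]; t=np.array(d['tvec'],float).ravel()
    K=np.array([[d['fx'],0,d['cx']],[0,d['fy'],d['cy']],[0,0,1]]); return K,R,t
def ray(d,u):
    K,R,t=cam(d); u=np.atleast_2d(u).astype(float)
    v=np.c_[u,np.ones(len(u))]@np.linalg.inv(K).T@R; return -R.T@t,v
def plane(d,u,z):
    c,v=ray(d,u); return c+v*((z-c[2])/v[:,2:3])
def proj(d,p):
    K,R,t=cam(d); q=(np.atleast_2d(p)@R.T+t)@K.T; return q[:,:2]/q[:,2:]
def tri(d1,u1,d2,u2):
    (a,v),(b,w)=ray(d1,u1),ray(d2,u2); v=v[0];w=w[0]
    s=np.linalg.lstsq(np.c_[v,-w],b-a,rcond=None)[0]; p,q=a+s[0]*v,b+s[1]*w
    return (p+q)/2,np.linalg.norm(p-q)
E
python3 - <<'E'
from h import *
for n in('scene','top'):
    d=snap(n,n+'0'); K,R,t=cam(d); print(n,K[0,0],(-R.T@t).round(3),R.round(2).tolist())
from station import arm
o=arm.get_obs(); print(o['ee_pos'],o['eef_rot'],o['gripper_width'],o['t'])
a=np.hstack([cv2.imread('pics/scene0.png')])
cv2.imwrite('pics/s0x.png',cv2.resize(a,(800,600)))
cv2.imwrite('pics/t0x.png',cv2.resize(load('top0')['img'],(800,600)))
E
```

```text
pics
scene 367.34421878430123 [ 0.174 -0.637  0.72 ] [[0.85, -0.52, -0.01], [-0.35, -0.57, -0.74], [0.38, 0.63, -0.67]]
top 452.8034613562964 [0.317 0.011 1.234] [[-0.03, -1.0, 0.01], [-0.98, 0.02, -0.19], [0.19, -0.01, -0.98]]
[0.17232812 0.54799744 0.24145981] [[-9.53904979e-01  3.00107822e-01 -7.65053848e-04]
 [ 3.00108702e-01  9.53903612e-01 -1.63297739e-03]
 [ 2.39718341e-04 -1.78730458e-03 -9.99998374e-01]] 1.0026059124403228 0.1
```

View pics/s0x.png

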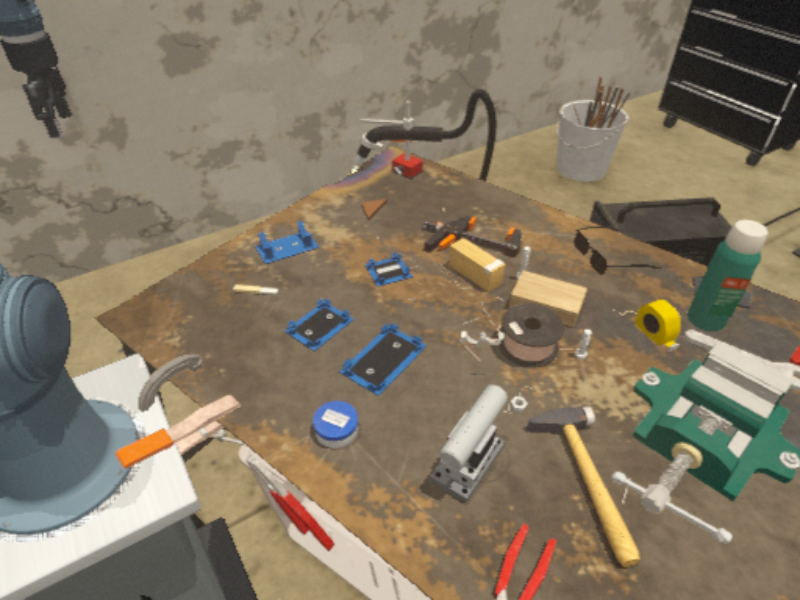

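View pics/t0x.png

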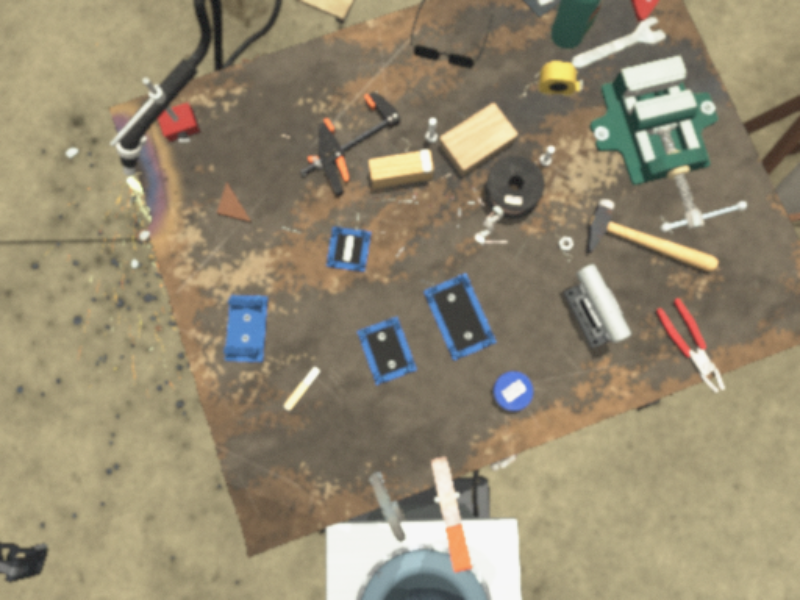

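The scene view shows the pile at (470,440) and the four blue holders. In the top view (800x600 scale) they are: cradle (247,328), v_nest (348,249), block_nest (387,350), plate_nest (460,316), pile (598,308), tin (513,391). I'll zoom on these next.

```bash
python3 - <<'E'
from h import *
d=load('top0'); s=load('scene0')
T={'cr':(247,328),'vn':(348,249),'bn':(387,350),'pn':(460,316),'pile':(598,308)}
row=[[],[]]
for k,(u,v) in T.items():
    p=plane(d,(u*.64,v*.64),0.0)[0]; q=proj(s,p)[0]; print(k,p.round(3),q.round(1))
    for i,(D,c) in enumerate(((d,np.array([u,v])*.64),(s,q))):
        x,y=(c-30 if k!='pile' or i==0 else c-[30,45]).astype(int)
        print('  crop',i,x,y)
        row[i].append(cv2.resize(D['img'][y:y+60,x:x+60],(266,266),interpolation=cv2.INTER_CUBIC))
b=np.zeros((266,266,3),np.uint8)
cv2.imwrite('pics/m1.png',np.vstack([np.hstack(row[0][:3]),np.hstack(row[0][3:]+[b])])[:600,:800])
cv2.imwrite('pics/m2.png',np.vstack([np.hstack(row[1][:3]),np.hstack(row[1][3:]+[b])])[:600,:800])
for n,D in(('top',d),('scene',s)):
    h=cv2.cvtColor(D['img'],cv2.COLOR_BGR2HSV); m=cv2.inRange(h,(100,130,60),(118,255,255))
    N,L,S,C=cv2.connectedComponentsWithStats(m)
    for i in range(1,N):
        if S[i,4]>60:
            r=cv2.minAreaRect(np.argwhere(L==i)[:,::-1].astype(np.float32)); print(n,S[i],C[i].round(1),r)
            print(plane(D,cv2.boxPoints(r),.003)[:,:2].round(3).tolist())
E
```

```text
cr [0.484 0.297 0.   ] [183.9 158.1]
  crop 0 128 179
  crop 1 153 128
vn [0.622 0.119 0.   ] [248.5 173.3]
  crop 0 192 129
  crop 1 218 143
bn [0.439 0.053 0.   ] [204.7 208.2]
  crop 0 217 194
  crop 1 174 178
pn [ 0.495 -0.077  0.   ] [246.  229.8]
  crop 0 264 172
  crop 1 216 199
pile [ 0.503 -0.322  0.   ] [306.1 298.9]
  crop 0 352 167
  crop 1 276 253
top [210 146  26  27 198] [222.8 159.6] ((222.733642578125, 158.99781799316406), (22.864320755004883, 23.855548858642578), 7.594643592834473)
[[0.593, 0.155], [0.661, 0.146], [0.651, 0.082], [0.583, 0.092]]
top [272 176  44  53 374] [293.6 203.4] ((293.694580078125, 202.39552307128906), (47.04143142700195, 28.004596710205078), 65.85445404052734)
[[0.54, -0.015], [0.571, -0.086], [0.45, -0.134], [0.42, -0.064]]
top [144 190  26  41 840] [157.3 210. ] ((157.0205078125, 209.7746124267578), (23.35822105407715, 41.012691497802734), 5.19442892074585)
[[0.432, 0.335], [0.544, 0.327], [0.537, 0.263], [0.424, 0.272]]
top [230 204  35  41 312] [247.  224.8] ((247.19232177734375, 224.0384521484375), (35.04624938964844, 26.032434463500977)
[... 304 characters left out ...]
432617188), (37.95698928833008, 17.93206214904785), 2.726310968399048)
[[0.41, 0.285], [0.448, 0.375], [0.551, 0.299], [0.507, 0.214]]
scene [183 192  43  32 255] [204.  208.2] ((203.28048706054688, 206.97561645507812), (23.11371612548828, 37.950225830078125), 51.34019470214844)
[[0.38, 0.078], [0.494, 0.124], [0.494, 0.034], [0.385, -0.004]]
scene [218 208  54  45 402] [244.2 230.1] ((244.2701416015625, 228.69638061523438), (29.090106964111328, 49.78710174560547), 43.7811279296875)
[[0.418, -0.059], [0.563, 0.008], [0.569, -0.088], [0.432, -0.143]]
scene [201 257  28  24 366] [214.7 269.4] ((214.5, 268.5), (27.0, 23.0), 0.0)
[[0.327, -0.157], [0.356, -0.097], [0.411, -0.132], [0.38, -0.19]]
```

View pics/m1.png

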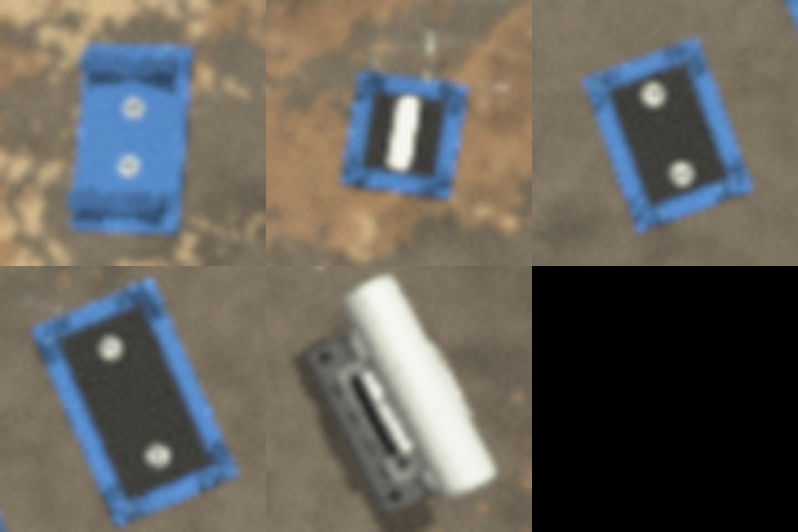

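View pics/m2.png

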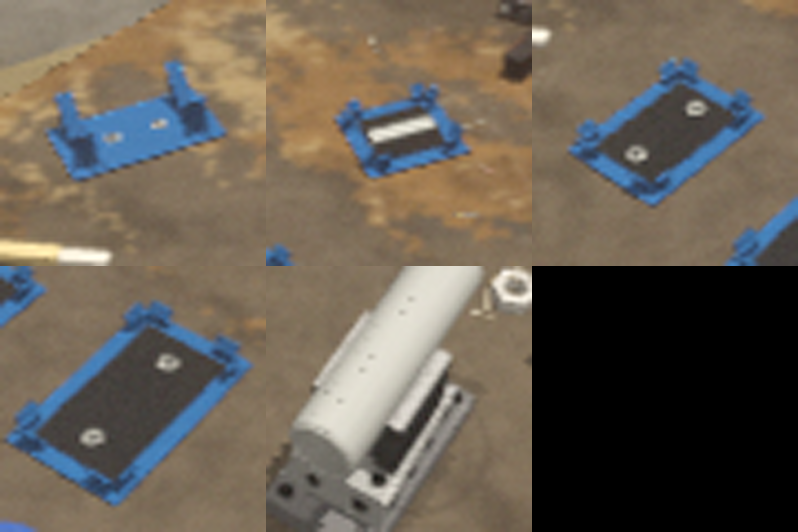

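The zooms show two screws in each nest floor, a rail in v_nest, and the pipe lying along the pile with its ends clear of the V-block. I'll measure the screws and pads for the holders, and the pipe's end sections.

```bash
cat > m.py <<'E'
from h import *
d=load('top0'); s=load('scene0')
def bright(D,x,y,r=5):   # subpixel blob relative to local background
    g=D['img'].astype(float).min(2); x,y=int(round(x)),int(round(y)); p=g[y-r:y+r+1,x-r:x+r+1]
    w=np.clip(p-p.min()-.45*(p.max()-p.min()),0,None); Y,X=np.mgrid[y-r:y+r+1,x-r:x+r+1]
    return np.array([(w*X).sum(),(w*Y).sum()])/w.sum()
f=60/266
scr={'cr':[((128,179),(133,108),(128,166)),((153,128),(160,124),(113,137))],
 'bn':[((217,194),(121,95),(149,173)),((174,178),(164,108),(105,154))],
 'pn':[((264,172),(110,82),(157,190)),((216,199),(168,96),(93,171))]}
for k,(a,b) in scr.items():
    P=[]
    for i in (1,2):
        u=bright(d,*(np.array(a[0])+np.array(a[i])*f),r=3); v=bright(s,*(np.array(b[0])+np.array(b[i])*f),r=3)
        p,e=tri(d,u,s,v); P.append(plane(d,u,.004)[0]); q=plane(s,v,.004)[0]
        print(k,'tri',p.round(4),'gap',round(e,4),'top',P[-1][:2].round(4),'scene',q[:2].round(4))
    m=(P[0]+P[1])/2; dd=P[0]-P[1]; print('  mid',m[:2].round(4),'ang',np.degrees(np.arctan2(dd[1],dd[0])).round(1),'len',np.linalg.norm(dd).round(4))
# pads & blue outlines
for n,D in(('top',d),('scene',s)):
    h=cv2.cvtColor(D['img'],cv2.COLOR_BGR2HSV); m=cv2.inRange(h,(100,110,50),(120,255,255))
    N,L,S,C=cv2.connectedComponentsWithStats(m)
    for i in range(1,N):
        if S[i,4]<150: continue
        c=cv2.findContours((L==i).astype(np.uint8),cv2.RETR_CCOMP,cv2.CHAIN_APPROX_NONE)
        for ct,hh in zip(c[0],c[1][0]):
            if hh[3]>=0 and cv2.contourArea(ct)>60:
                M=cv2.moments(ct); 
                P=plane(D,ct[:,0],.003)[:,:2]; r=cv2.minAreaRect((P*1000).astype(np.float32)); M=cv2.moments((P*1e3).astype(np.float32)[:,None])
                print(n,'pad rect',np.round(r[0],1),np.round(r[1],1),round(r[2],1),'centroid',round(M['m10']/M['m00'],1),round(M['m01']/M['m00'],1))
E
cat > m2.py <<'E'
from h import *
d=load('top0'); s=load('scene0')
def axis(D,seed,th):
    g=D['img'].min(2); m=(g>th).astype(np.uint8); N,L,S,C=cv2.connectedComponentsWithStats(m)
    l=L[seed[1],seed[0]]; pts=np.argwhere(L==l)[:,::-1].astype(float); print('comp',S[l])
    r=cv2.minAreaRect(pts.astype(np.float32)); return r,pts
r,p=axis(d,(388,195),150); print(r, plane(d,cv2.boxPoints(r),.086)[:,:2].round(3).tolist())
r2,p2=axis(s,(int(276+380*f) if 0 else 310,270),150); print(r2)
# sections across top pipe
b=cv2.boxPoints(r); e=sorted([(np.linalg.norm(b[0]-b[1]),b[1]-b[0]),(np.linalg.norm(b[2]-b[1]),b[2]-b[1])],key=lambda t:t[0])
ax=e[1][1]/e[1][0]; ax*=np.sign(ax[1]); nx=np.array([ax[1],-ax[0]]); c=np.array(r[0]); g=d['img'].min(2).astype(np.float32)
t=np.arange(-10,10.01,.1); L=e[1][0]; out=[]
for a in np.linspace(-.5,.5,21):
    q=c+ax*a*L+np.outer(t,nx); v=cv2.remap(g,q[:,0].astype(np.float32)[:,None],q[:,1].astype(np.float32)[:,None],cv2.INTER_LINEAR)[:,0]
    k=np.where(v>150)[0]
    if len(k): print(round(a,2),t[k[0]].round(1),t[k[-1]].round(1),v.max(),plane(d,(q[k[0]]+q[k[-1]])/2,.086)[0,:2].round(4))
E
python3 m.py; python3 m2.py
```

```text
cr tri [0.5016 0.2984 0.0026] gap 0.0019 top [0.5023 0.2978] scene [0.5    0.2967]
cr tri [0.4659 0.3005 0.0031] gap 0.0009 top [0.4662 0.3002] scene [0.4651 0.2994]
  mid [0.4843 0.299 ] ang -3.7 len 0.0361
bn tri [0.4625 0.0628 0.0039] gap 0.0012 top [0.4631 0.0626] scene [0.4618 0.0628]
bn tri [0.4141 0.046  0.0027] gap 0.0013 top [0.4146 0.0458] scene [0.4131 0.0449]
  mid [0.4389 0.0542] ang 19.2 len 0.0513
pn tri [ 0.5278 -0.0616  0.0041] gap 0.0023 top [ 0.529 -0.062] scene [ 0.5267 -0.0613]
pn tri [ 0.4603 -0.0886  0.0044] gap 0.0014 top [ 0.4611 -0.0889] scene [ 0.4598 -0.0882]
  mid [ 0.495  -0.0754] ang 21.6 len 0.073
top pad rect [622.7 119. ] [51.3 58.4] 79.7 centroid 622.9 118.8
top pad rect [495.4 -75.2] [115.9  63.6] 21.4 centroid 495.2 -75.1
top pad rect [439.2  54.4] [81.2 56.3] 18.6 centroid 439.3 54.2
top pad rect [ 363.3 -163.5] [31.1 47.7] 33.2 centroid 363.1 -163.5
scene pad rect [623.  119.5] [60.5 64.5] 74.4 centroid 622.0 120.3
scene pad rect [439.9  57.4] [89.9 63.6] 20.2 centroid 437.9 54.9
scene pad rect [494.6 -75.5] [116.7  65.6] 20.9 centroid 494.5 -74
[... 551 characters left out ...]
5433 -0.2908]
-0.3 -6.2 5.3 242.0 [ 0.5372 -0.2936]
-0.25 -6.3 5.2 241.96875 [ 0.5309 -0.2961]
-0.2 -6.4 5.2 241.2041 [ 0.5248 -0.2986]
-0.15 -10.0 5.5 241.0 [ 0.5167 -0.2974]
-0.1 -10.0 6.1 241.1875 [ 0.511  -0.3008]
-0.05 -10.0 6.3 240.96875 [ 0.505  -0.3037]
0.0 -10.0 6.4 241.0 [ 0.499  -0.3065]
0.05 -10.0 6.5 240.875 [ 0.493  -0.3093]
0.1 -10.0 6.5 239.6875 [ 0.4869 -0.3119]
0.15 -10.0 6.2 236.28125 [ 0.4807 -0.3142]
0.2 -10.0 6.1 240.0 [ 0.4746 -0.3168]
0.25 -6.5 5.5 239.0 [ 0.4703 -0.3228]
0.3 -6.6 5.5 239.0 [ 0.4642 -0.3254]
0.35 -6.6 5.4 238.8125 [ 0.4581 -0.3279]
0.4 -6.6 5.5 238.73926 [ 0.4522 -0.3306]
0.45 -6.5 5.4 236.78125 [ 0.4462 -0.3332]
0.5 -3.3 4.1 177.875 [ 0.4413 -0.3381]
```

```bash
cat > m3.py <<'E'
from h import *
d=load('top0'); s=load('scene0')
def secs(D,a,b,half,th,fr):   # centres of the bright cross-sections along image line a-b
    a,b=np.array(a,float),np.array(b,float); L=np.linalg.norm(b-a); ax=(b-a)/L; nx=np.array([ax[1],-ax[0]])
    g=D['img'].min(2).astype(np.float32); t=np.arange(-half,half,.1); out=[]
    for f in fr:
        q=(a+ax*f*L+np.outer(t,nx)).astype(np.float32); v=cv2.remap(g,q[:,:1],q[:,1:],cv2.INTER_LINEAR)[:,0]
        k=np.where(v>th)[0]; i0=np.argmin(abs(t)); 
        lo=hi=i0
        while lo>0 and v[lo-1]>th: lo-=1
        while hi<len(t)-1 and v[hi+1]>th: hi+=1
        out.append((*((q[lo]+q[hi])/2),t[hi]-t[lo]))
    return np.array(out)
if __name__=='__main__':
    T=secs(d,proj(d,[.5556,-.2853,.086])[0],proj(d,[.4462,-.3332,.086])[0],9,150,[.02,.07,.12,.17,.22,.8,.85,.9,.95])
    a,b=proj(s,[[.5556,-.2853,.086],[.4462,-.3332,.086]]); print('scene ends',a,b)
    S=secs(s,a,b,13,150,np.linspace(-.05,1.05,12)); print(S.round(1).tolist())
    for half in (S[1:4],S[-4:-1],S[1:-1]):
        c2,v2=ray(s,[half[0,:2],half[-1,:2]]); n=np.cross(*v2)
        c1,v1=ray(d,T[:,:2])
        P=c1+v1*((n@(c2-c1))/(v1@n))[:,None]; print('z',P[:,2].round(4))
    m=(d['img'].min(2)>150).astype(np.uint8); N,L,St,C=cv2.connectedComponentsWithStats(m)
    for D,c in((d,(192+405*.2256-60,129+133*.2256)),(s,(218+135*.2256,143+130*.2256))):
        m=(D['img'].min(2)>140).astype(np.uint8)
        x,y=(int(round(c[0])),int(round(c[1]))) if D is s else (192+int(139*.2256),129+int(133*.2256))
        N,L,St,C=cv2.connectedComponentsWithStats(m); l=L[y,x]; p=np.argwhere(L==l)[:,::-1]; P=plane(D,p,.008)[:,:2]*1000
        w,V=np.linalg.eigh(np.cov(P.T)); print('rail',St[l],P.mean(0).round(1),np.degrees(np.arctan2(V[1,1],V[0,1])).round(1))
    u=proj(d,[.6228,.119,.003]);
    from station import arm; o=arm.get_obs(); print(o['force'],o['qpos'])
E
python3 m3.py
```

```text
scene ends [318.63527029 253.34578963] [290.6900319  293.13910724]
[[318.4, 250.2, 13.2], [315.5, 254.1, 14.5], [312.7, 258.1, 14.6], [310.0, 262.1, 14.7], [307.2, 266.1, 15.1], [303.7, 269.6, 17.2], [300.8, 273.5, 17.1], [298.0, 277.5, 17.3], [295.3, 281.5, 17.2], [293.2, 286.0, 15.4], [290.4, 289.9, 15.6], [289.3, 295.1, 0.0]]
z [0.0936 0.0937 0.094  0.0937 0.0938 0.0921 0.092  0.0919 0.0916]
z [0.1082 0.1076 0.1073 0.1062 0.1057 0.0961 0.0952 0.0944 0.0934]
z [0.0935 0.0937 0.0941 0.0938 0.094  0.0932 0.0932 0.0931 0.0929]
rail [219 150   8  18  86] [622.  118.9] 170.7
rail [241 169  15   6  40] [620.  118.4] 171.9
[0.12705835 0.33045731 0.26008712] [1.15568132e+00 3.78007091e-01 7.97989530e-02 1.27439102e+00
 4.15058780e-05 1.46048768e+00]
```

```bash
python3 - <<'E'
from m3 import *
e=np.array([[.5556,-.2853,.086],[.4462,-.3332,.086]])
for D in (d,s):
    a,b=proj(D,e); L=b-a; ax=L/np.linalg.norm(L); nx=np.array([ax[1],-ax[0]]); g=D['img'].min(2).astype(np.float32); t=np.arange(-13,13.1,1)
    for f in (.08,.15,.85,.92):
        q=(a+L*f+np.outer(t,nx)).astype(np.float32); print(f,cv2.remap(g,q[:,:1],q[:,1:],cv2.INTER_LINEAR)[:,0].astype(int))
for th in (105,120,130,140):
    T=secs(d,*proj(d,e),9,th,[.05,.1,.15,.85,.9]);S=secs(s,*proj(s,e),13,th,[.05,.1,.15,.85,.9]); print(th,T[:,2].round(1),S[:,2].round(1))
E
```

```text
0.08 [ 83  80  79  82  86  96 117 143 170 190 211 224 234 240 241 239 234 222
 191 135 103  95  94  95  95  97  96]
0.15 [ 98  91  88  97 120 133 128 144 170 192 210 224 235 240 241 239 234 224
 194 146 108  98  94  94  96  96  95]
0.85 [133 129 125 118 112 113 124 152 179 200 213 225 233 238 238 237 233 226
 199 150 111  95  92  89  85  85  85]
0.92 [102  96  92 103 128 137 136 150 175 200 217 227 234 237 238 236 233 225
 201 153 110  95  93  90  88  87  87]
0.08 [ 93  91  93 120 160 175 192 203 206 208 210 209 210 208 203 197 189 173
 153 119  95  93  99 118 102 108 108]
0.15 [ 93  90  90 125 164 183 195 203 208 210 209 210 210 207 203 197 190 177
 158 125  98  98  97  93  92  91  92]
0.85 [ 94  91  87 139 175 190 198 205 209 211 211 210 206 205 200 194 188 178
 161 140  95  55  45  46  46  47  43]
0.92 [ 90  95 100 145 175 187 197 207 209 211 211 209 208 208 202 194 188 179
 163 141 102  64  45  41  40  43  41]
105 [14.4 14.4 16.2 16.2 16.2] [16.9 16.9 17.  17.3 17.8]
120 [13.2 13.4 15.5 13.9 15.6] [15.9 16.  16.2 16.8 17. ]
130 [12.6 12.7 13.  13.1 15.1] [15.5 15.5 15.7 16.4 16.5]
140 [12.  12.1 12.2 12.5 12.7] [15.  15.  15.1 15.9 16. ]
```

```bash
python3 - <<'E'
from m3 import *
e=np.array([[.5556,-.2853,.086],[.4462,-.3332,.086]])
def nrm(D):
    a,b=proj(D,e); ax=(b-a)/np.linalg.norm(b-a); return a,b,np.array([ax[1],-ax[0]])
a,b,n1=nrm(d); A,B,n2=nrm(s)
for o1,o2 in((-.6,-1.85),(-.95,-1.85)):
    c2,v2=ray(s,[A+n2*o2,B+n2*o2]); n=np.cross(*v2); c1,v1=ray(d,[a+n1*o1,b+n1*o1])
    P=c1+v1*((n@(c2-c1))/(v1@n))[:,None]; print(P.round(4),P.mean(0).round(4)); print(plane(d,[a+n1*o1,b+n1*o1],.086).mean(0),plane(s,[A+n2*o2,B+n2*o2],.086).mean(0))
E
```

```text
[[ 0.554  -0.2828  0.0901]
 [ 0.4451 -0.3307  0.0896]] [ 0.4996 -0.3068  0.0898]
[ 0.50020764 -0.30782462  0.086     ] [ 0.49986648 -0.305496    0.086     ]
[[ 0.554  -0.2824  0.0886]
 [ 0.4449 -0.3304  0.088 ]] [ 0.4994 -0.3064  0.0883]
[ 0.49980385 -0.30699331  0.086     ] [ 0.49986648 -0.305496    0.086     ]
```

Pipe axis: centre (0.4997,-0.3066), z about 0.088 measured against 0.086 given, angle 23.7°. Moving over it.

Call:
jog_arm:
  rows: "277 -399 0 41 0;277 -399 0 41 0;277 -399 0 41 0;277 -399 0 41 0;277 -399 0 41 0;277 -399 0 41 0;277 -399 0 41 0;277 -399 0 41 0;277 -399 0 41 0;277 -399 0 41 0;277 -399 0 41 0;277 -399 0 41 0"
  newtons: 40

```text
t: 1.1
ee_pos: [0.4455, 0.154, 0.2421]
eef_rot: [[-0.917, -0.399, -0.001], [-0.399, 0.917, 0.0], [0.0, 0.0, -1.0]]
force: [0.3, 0.4, 0.0]
gripper_width: 0.998
grasp_force: 0.0
```

Call:
jog_arm:
  rows: "50 -457 0 0 0;50 -457 0 0 0;50 -457 0 0 0;50 -457 0 0 0;50 -457 0 0 0;50 -457 0 0 0;50 -457 0 0 0;50 -457 0 0 0;50 -457 0 0 0;50 -457 0 0 0;50 -457 0 0 0;50 -457 0 0 0"

```text
t: 2.1
ee_pos: [0.495, -0.3079, 0.2408]
eef_rot: [[-0.919, -0.393, -0.001], [-0.393, 0.919, -0.003], [0.002, -0.002, -1.0]]
force: [0.6, 0.3, -0.5]
gripper_width: 1.002
grasp_force: 0.0
```

```bash
cat > st.py <<'E'
from h import *
from station import arm
o=arm.get_obs(); R=np.array(o['eef_rot'])
print('t',round(o['t'],2),'ee',(np.array(o['ee_pos'])*1000).round(1),'yawY',np.degrees(np.arctan2(R[1,1],R[0,1])).round(2),'tilt',R[:,2].round(3),'w',round(o['gripper_width'],3),'gf',o['grasp_force'],'F',np.round(o['force'],1),'q',np.round(o['qpos'],2))
E
python3 st.py
```

```text
t 2.1 ee [ 495.  -307.9  240.8] yawY 113.16 tilt [-0.001 -0.003 -1.   ] w 1.002 gf 0.0 F [ 0.6  0.3 -0.5] q [-0.66  0.39  0.1   1.28 -0.   -1.07]
```

Call:
jog_arm:
  rows: "5 1 -30 0.5 0;5 1 -60 0.5 0;5 1 -90 0.5 0;5 1 -110 0.5 0;5 1 -120 0.5 0;5 1 -120 0.5 0;5 1 -120 0.5 0"

```text
t: 2.68
ee_pos: [0.5, -0.2997, 0.1225]
eef_rot: [[-0.913, -0.407, -0.001], [-0.407, 0.913, 0.001], [0.0, 0.001, -1.0]]
force: [-0.3, -0.4, 0.7]
gripper_width: 1.0
grasp_force: 0.0
```

```bash
python3 st.py; python3 - <<'E'
from h import *
d=snap('scene','g1'); c=proj(d,[.5,-.307,.1])[0].astype(int); i=d['img'][c[1]-70:c[1]+50,c[0]-70:c[0]+70]
e=snap('top','g1t'); c=proj(e,[.5,-.307,.1])[0].astype(int); j=e['img'][c[1]-60:c[1]+60,c[0]-70:c[0]+70]
cv2.imwrite('pics/g1x.png',cv2.resize(np.hstack([i,j]),(800,343)))
E
```

```text
t 2.68 ee [ 500.  -299.7  122.5] yawY 114.04 tilt [-0.001  0.001 -1.   ] w 1.0 gf 0.0 F [-0.3 -0.4  0.7] q [-0.65  0.45 -0.12  1.    0.   -1.07]
```

View pics/g1x.png

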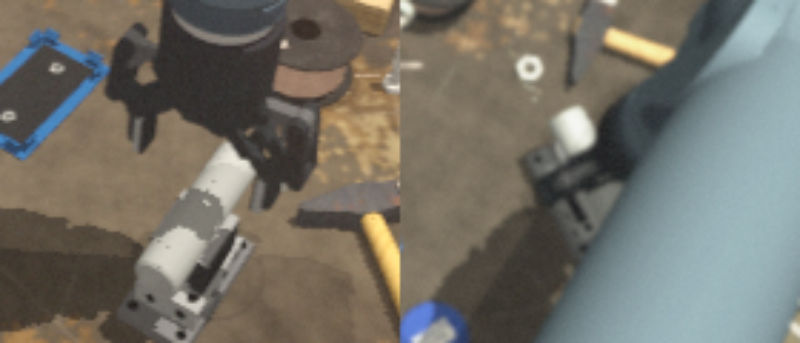

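The gripper is above the pipe, with its fingers at (140,130) and (262,190) on either side. Correcting y by -7 mm and going down to TCP z = 88.

Call:
jog_arm:
  rows: "0 -7 0 -0.3 0;0 -7 0 -0.3 0;0 -7 -10 -0.3 0;0 -7 -20 -0.3 0;0 -7 -27 -0.3 0;0 -7 -30 -0.3 0;0 -7 -30 -0.3 0;0 -7 -30 -0.3 0"

```text
t: 3.45
ee_pos: [0.4997, -0.3066, 0.0917]
eef_rot: [[-0.915, -0.403, -0.001], [-0.403, 0.915, 0.001], [0.001, 0.001, -1.0]]
force: [-0.4, -0.4, -0.5]
gripper_width: 1.0
grasp_force: 0.0
```

```bash
python3 st.py
```

```text
t 3.45 ee [ 499.7 -306.6   91.7] yawY 113.75 tilt [-0.001  0.001 -1.   ] w 1.0 gf 0.0 F [-0.4 -0.4 -0.5] q [-0.66  0.49 -0.15  0.93  0.   -1.07]
```

Exactly on target. Going 4 mm lower, then closing.

Call:
jog_arm:
  rows: "0 0 -2 0 0;0 0 -4 0 0.2;0 0 -4 0 0.4;0 0 -4 0 0.6;0 0 -4 0 1;0 0 -4 0 1;0 0 -4 0 1;0 0 -4 0 1;0 0 -4 0 1;0 0 -4 0 1;0 0 -4 0 1;0 0 -4 0 1"
  newtons: 40

```text
t: 4.45
ee_pos: [0.5, -0.3065, 0.0887]
eef_rot: [[-0.915, -0.403, 0.0], [-0.403, 0.915, 0.001], [-0.0, 0.001, -1.0]]
force: [-1.4, 2.5, 5.5]
gripper_width: 0.384
grasp_force: 39.8
```

```bash
python3 st.py
```

```text
t 4.45 ee [ 500.  -306.5   88.7] yawY 113.75 tilt [ 0.     0.001 -1.   ] w 0.384 gf 39.826011657714844 F [-1.4  2.5  5.5] q [-0.66  0.49 -0.16  0.92  0.   -1.07]
```

Call:
jog_arm:
  rows: "0 0 2 0 1;0 0 5 0 1;0 0 10 0 1;0 0 20 0 1;0 0 35 0 1;0 0 55 0 1;0 0 75 0 1;0 0 90 0 1;0 0 100 0 1;0 0 100 0 1;0 0 100 0 1"
  newtons: 60

```text
t: 5.37
ee_pos: [0.5004, -0.3073, 0.1888]
eef_rot: [[-0.915, -0.402, 0.001], [-0.402, 0.915, -0.001], [-0.001, -0.001, -1.0]]
force: [-0.2, -0.3, -3.2]
gripper_width: 0.376
grasp_force: 59.8
```

```bash
python3 st.py
```

```text
t 5.37 ee [ 500.4 -307.3  188.8] yawY 113.73 tilt [ 0.001 -0.001 -1.   ] w 0.376 gf 59.83788728713989 F [-0.2 -0.3 -3.2] q [-0.66  0.42  0.01  1.16 -0.   -1.07]
```

Call:
jog_arm:
  rows: "0 5 0 -0.5 1;0 17 0 -2 1;-1 38 0 -5 1;-1 65 0 -8 1;-2 95 0 -11 1;-2 125 0 -14 1;-3 155 0 -17 1;-3 185 0 -20 1;-4 215 0 -23 1;-4 245 0 -25 1;-5 275 0 -27 1;-5 305 0 -28 1"

```text
t: 6.37
ee_pos: [0.4934, -0.0001, 0.187]
eef_rot: [[-0.997, 0.076, -0.003], [0.076, 0.997, 0.001], [0.003, 0.0, -1.0]]
force: [0.7, -0.0, -2.3]
gripper_width: 0.369
grasp_force: 60.0
```

Call:
jog_arm:
  rows: "-1 30 0 0 1;-2 60 0 0 1;-3 90 0 0 1;-4 120 0 0 1;-5 150 0 0 1;-7 180 0 0 1;-8 210 0 0 1;-9 240 0 0 1;-10 265 0 0 1;-11 285 0 0 1;-11 297 0 0 1;-11 301 0 0 1"

```text
t: 7.37
ee_pos: [0.483, 0.3005, 0.187]
eef_rot: [[-0.997, 0.072, -0.002], [0.072, 0.997, -0.0], [0.002, -0.001, -1.0]]
force: [0.5, -0.1, -3.3]
gripper_width: 0.379
grasp_force: 60.0
```

Call:
jog_arm:
  rows: "0 0 -10 0 1;0 0 -30 0 1;0 0 -50 0 1;0 0 -65 0 1;0 0 -75 0 1;0 0 -80 0 1;0 0 -80 0 1;0 0 -80 0 1;0 0 -80 0 1"

```text
t: 8.12
ee_pos: [0.485, 0.2991, 0.1093]
eef_rot: [[-0.997, 0.075, 0.002], [0.075, 0.997, 0.001], [-0.002, 0.001, -1.0]]
force: [0.8, -0.0, -2.3]
gripper_width: 0.375
grasp_force: 60.0
```

```bash
python3 st.py; python3 - <<'E'
from h import *
d=snap('scene','c1'); e=snap('top','c1t')
o=[]
for D in(d,e):
    c=proj(D,[.484,.299,.06])[0].astype(int); o.append(cv2.resize(D['img'][c[1]-50:c[1]+50,c[0]-50:c[0]+50],(400,400),interpolation=cv2.INTER_CUBIC))
cv2.imwrite('pics/c1x.png',np.hstack(o))
E
```

```text
t 8.12 ee [485.  299.1 109.3] yawY 85.71 tilt [ 0.002  0.001 -1.   ] w 0.375 gf 60.03145694732666 F [ 0.8 -0.  -2.3] q [ 0.44  0.44 -0.18  0.95 -0.    0.52]
```

View pics/c1x.png

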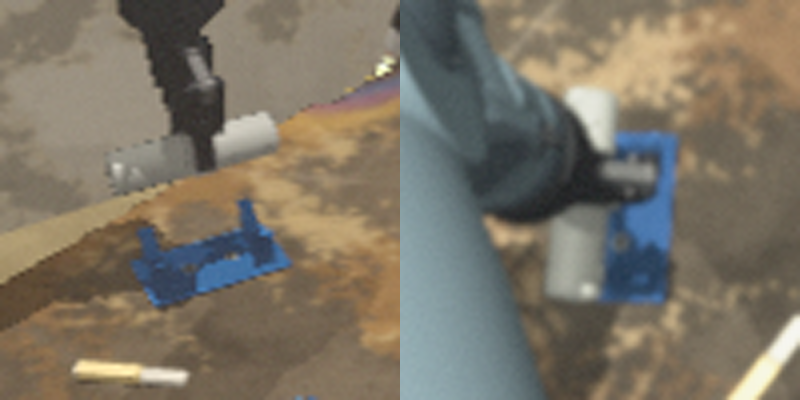

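The pipe is held level above the cradle and parallel to it. Lowering to just above seating.

Call:
jog_arm:
  rows: "-1 0.4 -10 0 1;-1 0.4 -25 0 1;-1 0.4 -40 0 1;-1 0.4 -52 0 1;-1 0.4 -60 0 1;-1 0.4 -64 0 1;-1 0.4 -67 0 1;-1 0.4 -68 0 1;-1 0.4 -68 0 1;-1 0.4 -68 0 1;-1 0.4 -68 0 1"

```text
t: 9.13
ee_pos: [0.4837, 0.2997, 0.041]
eef_rot: [[-0.997, 0.074, 0.001], [0.074, 0.997, 0.001], [-0.001, 0.001, -1.0]]
force: [0.6, 0.1, -2.9]
gripper_width: 0.374
grasp_force: 60.0
```

```bash
python3 st.py
```

```text
t 9.13 ee [483.7 299.7  41. ] yawY 85.74 tilt [ 0.001  0.001 -1.   ] w 0.374 gf 60.031596422195435 F [ 0.6  0.1 -2.9] q [ 0.44  0.5  -0.27  0.79  0.    0.52]
```

Call:
jog_arm:
  rows: "0 0 -1 0 1;0 0 -2 0 1;0 0 -3 0 1;0 0 -3.5 0 1;0 0 -3.5 0 1;0 0 -3.5 0 1"

```text
t: 9.63
ee_pos: [0.4835, 0.2993, 0.0379]
eef_rot: [[-0.997, 0.074, 0.001], [0.074, 0.997, 0.0], [-0.001, 0.0, -1.0]]
force: [-1.3, -1.9, 4.2]
gripper_width: 0.372
grasp_force: 61.0
```

```bash
python3 st.py
```

```text
t 9.63 ee [483.5 299.3  37.9] yawY 85.74 tilt [ 0.001  0.    -1.   ] w 0.372 gf 60.98722457885742 F [-1.3 -1.9  4.2] q [ 0.44  0.51 -0.28  0.79 -0.    0.52]
```

Call:
jog_arm:
  rows: "0 0 -0.5 0 1;0 0 -1 0 1;0 0 -1.5 0 1;0 0 -1.5 0 1"

```text
t: 9.97
ee_pos: [0.4835, 0.2993, 0.0377]
eef_rot: [[-0.997, 0.074, 0.002], [0.074, 0.997, 0.0], [-0.002, 0.0, -1.0]]
force: [-4.4, -4.2, 14.7]
gripper_width: 0.37
grasp_force: 62.0
```

```bash
python3 st.py
```

```text
t 9.97 ee [483.5 299.3  37.7] yawY 85.74 tilt [ 0.002  0.    -1.   ] w 0.37 gf 61.99906826019287 F [-4.4 -4.2 14.7] q [ 0.44  0.51 -0.28  0.78 -0.    0.52]
```

Call:
jog_arm:
  rows: "0 0 1 0 1;0 0 1 0 0.62;0 0 1 0 0.58;0 0 1 0 0.5;0 0 1 0 0.35;0 0 1 0 0.2;0 0 1 0 0;0 0 1 0 0;0 0 1 0 0;0 0 1 0 0;0 0 1 0 0;0 0 1 0 0"
  newtons: 20

```text
t: 10.97
ee_pos: [0.4831, 0.2994, 0.0363]
eef_rot: [[-0.997, 0.074, -0.0], [0.074, 0.997, 0.0], [0.0, 0.0, -1.0]]
force: [0.1, 0.6, 0.1]
gripper_width: 0.998
grasp_force: 0.0
```

Call:
jog_arm:
  rows: "0 0 5 0 0;0 0 20 0 0;0 0 45 0 0;0 0 80 0 0;0 0 120 0 0;0 0 160 0 0;0 0 190 0 0;0 -40 200 0 0;0 -80 200 0 0;0 -120 200 0 0;0 -160 200 0 0;0 -200 200 0 0"

```text
t: 11.97
ee_pos: [0.4828, 0.0978, 0.237]
eef_rot: [[-0.997, 0.074, 0.001], [0.074, 0.997, 0.0], [-0.001, 0.0, -1.0]]
force: [0.1, -0.8, -0.2]
gripper_width: 1.004
grasp_force: 0.0
```

```bash
python3 st.py; python3 - <<'E'
from h import *
d=snap('scene','c2'); e=snap('top','c2t')
o=[]
for D,p in((d,[.484,.299,.03]),(e,[.484,.299,.03]),(d,[.5,-.307,.06]),(e,[.5,-.307,.06])):
    c=proj(D,p)[0].astype(int); o.append(cv2.resize(D['img'][c[1]-35:c[1]+35,c[0]-45:c[0]+45],(400,300),interpolation=cv2.INTER_CUBIC)); print(c)
cv2.imwrite('pics/c2x.png',np.vstack([np.hstack(o[:2]),np.hstack(o[2:])]))
E
```

```text
t 11.97 ee [482.8  97.8 237. ] yawY 85.78 tilt [ 0.001  0.    -1.   ] w 1.004 gf 0.0 F [ 0.1 -0.8 -0.2] q [ 0.07  0.21 -0.16  1.2   0.    0.14]
[182 150]
[154 208]
[303 279]
[383 194]
```

View pics/c2x.png

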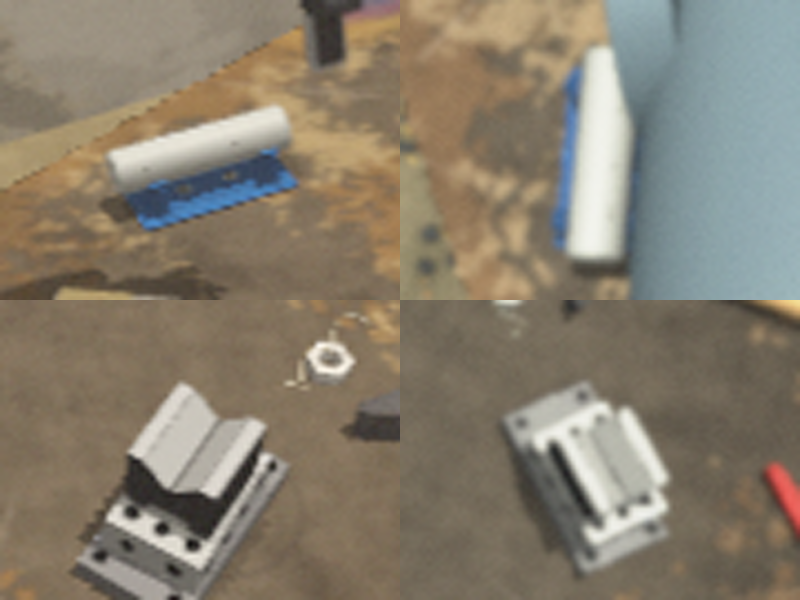

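The pipe sits in the cradle in both views. In the lower crops the V-block's top is clear, with scene corners near (128,455), (182,384), (266,424), (212,497). I'll zoom in to get the corners.

```bash
python3 - <<'E'
from h import *
s=load('c2'); d=load('c2t')
u=np.array([[128,155],[182,84],[266,124],[212,197]])/4.444+[258,244]
P=plane(s,u,.077); print(P.round(4),P.mean(0).round(4)); 
print([np.linalg.norm(P[i]-P[(i+1)%4]).round(4) for i in range(4)])
print('in top',proj(d,P).round(1).tolist())
a=s['img'][256:296,276:326]; b=d['img'][178:208,368:408]
cv2.imwrite('pics/v1x.png',np.hstack([cv2.resize(a,(400,320),interpolation=cv2.INTER_CUBIC),cv2.resize(b,(400,300),interpolation=cv2.INTER_CUBIC)[:300].copy() if 0 else cv2.copyMakeBorder(cv2.resize(b,(400,300),interpolation=cv2.INTER_CUBIC),0,20,0,0,0)]))
E
```

```text
[[ 0.4631 -0.2974  0.077 ]
 [ 0.5088 -0.2782  0.077 ]
 [ 0.5285 -0.3176  0.077 ]
 [ 0.4823 -0.3358  0.077 ]] [ 0.4957 -0.3073  0.077 ]
[np.float64(0.0496), np.float64(0.0441), np.float64(0.0496), np.float64(0.043)]
in top [[382.2, 208.2], [373.5, 190.9], [388.1, 183.1], [396.4, 200.4]]
```

View pics/v1x.png

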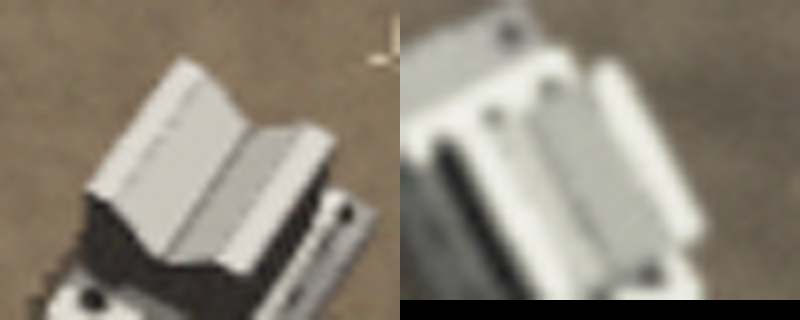

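```bash
python3 - <<'E'
from h import *
s=load('c2'); d=load('c2t')
u=(np.array([[88,188],[182,58],[335,135],[245,275]])+.0)/8+[275.56,255.56]
P=plane(s,u,.077); print(P.round(4).tolist(),P.mean(0).round(4)); 
print([np.linalg.norm(P[i]-P[(i+1)%4]).round(4) for i in range(4)])
for i in (0,1):
    for a,b in((0,1),(3,2)):
        v=P[b]-P[a]; print(np.degrees(np.arctan2(v[1],v[0])).round(1))
t=np.array([[222,60],[308,225]])/10+[367.55,177.55]
Q=plane(d,t,.077); print('FR,NR top',Q.round(4).tolist(), np.linalg.norm(Q[0]-Q[1]),np.degrees(np.arctan2(*(Q[0]-Q[1])[1::-1])))
for k,i in((0,2),(1,3)): print(tri(s,u[i],d,t[k]))
m=Q.mean(0); a=np.arctan2(*(Q[0]-Q[1])[1::-1]); print('centre from top',m+.023*np.array([-np.sin(a),np.cos(a),0]))
E
```

```text
[[0.4624, -0.2975, 0.077], [0.5077, -0.2773, 0.077], [0.5269, -0.3182, 0.077], [0.4809, -0.3393, 0.077]] [ 0.4945 -0.3081  0.077 ]
[np.float64(0.0497), np.float64(0.0452), np.float64(0.0506), np.float64(0.0457)]
24.1
24.6
24.1
24.6
FR,NR top [[0.527, -0.3219, 0.077], [0.4831, -0.3409, 0.077]] 0.047864535480969854 23.308859456185704
(array([ 0.52555714, -0.32038767,  0.08091361]), np.float64(0.0016629724726258735))
(array([ 0.48177533, -0.34002514,  0.07779582]), np.float64(0.0025658653716357123))
centre from top [ 0.495954   -0.31026579  0.077     ]
```

V-block centre is about (495,-308.7), angle 24.1°, top about 79 mm measured against 77 mm given. Going there.

Call:
jog_arm:
  rows: "2 -30 0 4 0;4 -70 0 9 0;5 -110 0 14 0;6 -150 0 19 0;7 -190 0 24 0;8 -230 0 28.3 0;9 -270 0 28.3 0;10 -310 0 28.3 0;11 -350 0 28.3 0;12 -385 0 28.3 0;12 -402 0 28.3 0;12 -406.5 0 28.3 0"

```text
t: 13.07
ee_pos: [0.4954, -0.31, 0.2362]
eef_rot: [[-0.915, -0.404, 0.0], [-0.404, 0.915, -0.001], [-0.0, -0.001, -1.0]]
force: [-0.3, 0.0, 0.6]
gripper_width: 1.0
grasp_force: 0.0
```

Call:
jog_arm:
  rows: "0 0 -20 0 0;0 0 -55 0 0;0 0 -90 0 0;0 0 -115 0 0;0 0 -127 0 0;0 0 -130 0 0;0 0 -130 0 0;0 0 -130 0 0;0 0 -130 0 0"

```text
t: 13.82
ee_pos: [0.4964, -0.3074, 0.1081]
eef_rot: [[-0.913, -0.408, 0.002], [-0.408, 0.913, -0.002], [-0.002, -0.003, -1.0]]
force: [-0.2, 0.1, 0.4]
gripper_width: 1.0
grasp_force: 0.0
```

```bash
python3 st.py
```

```text
t 13.82 ee [ 496.4 -307.4  108.1] yawY 114.07 tilt [ 0.002 -0.002 -1.   ] w 1.0 gf 0.0 F [-0.2  0.1  0.4] q [-0.66  0.46 -0.14  0.96  0.   -1.08]
```

Call:
jog_arm:
  rows: "-1.3 -1.3 -5 0 0;-1.3 -1.3 -15 0 0;-1.3 -1.3 -28 0 0;-1.3 -1.3 -40 0 0;-1.3 -1.3 -48 0 0;-1.3 -1.3 -51 0 0;-1.3 -1.3 -52 0 0;-1.3 -1.3 -52 0 0;-1.3 -1.3 -52 0 0"

```text
t: 14.57
ee_pos: [0.4942, -0.3087, 0.0549]
eef_rot: [[-0.913, -0.407, 0.001], [-0.407, 0.913, -0.001], [-0.001, -0.001, -1.0]]
force: [-0.3, -0.0, 0.1]
gripper_width: 0.998
grasp_force: 0.0
```

Call:
jog_arm:
  rows: "0 0 0 0 0.2;0 0 0 0 0.3;0 0 0 0 0.36;0 0 0 0 0.4;0 0 0 0 0.45;0 0 0 0 0.5;0 0 0 0 0.6;0 0 0 0 1;0 0 0 0 1;0 0 0 0 1;0 0 0 0 1"
  newtons: 30

```text
t: 15.48
ee_pos: [0.4941, -0.3089, 0.0547]
eef_rot: [[-0.913, -0.407, 0.001], [-0.407, 0.913, -0.001], [-0.0, -0.001, -1.0]]
force: [-0.0, -3.2, 2.9]
gripper_width: 0.532
grasp_force: 32.2
```

```bash
python3 st.py
```

```text
t 15.48 ee [ 494.1 -308.9   54.7] yawY 114.03 tilt [ 0.001 -0.001 -1.   ] w 0.532 gf 32.20320336520672 F [-0.  -3.2  2.9] q [-0.67  0.51 -0.22  0.84 -0.   -1.09]
```

Call:
jog_arm:
  rows: "0 0 0 0 1;0 0 2 0 1;0 0 5 0 1;0 0 12 0 1;0 0 25 0 1;0 0 45 0 1;0 0 65 0 1;0 0 85 0 1;0 0 97 0 1;0 0 100 0 1;0 0 100 0 1;0 0 100 0 1"
  newtons: 80

```text
t: 16.48
ee_pos: [0.4931, -0.3077, 0.1532]
eef_rot: [[-0.913, -0.407, -0.002], [-0.407, 0.913, 0.002], [0.001, 0.002, -1.0]]
force: [0.2, -0.1, -4.5]
gripper_width: 0.526
grasp_force: 82.8
```

```bash
python3 st.py
```

```text
t 16.48 ee [ 493.1 -307.7  153.2] yawY 114.04 tilt [-0.002  0.002 -1.   ] w 0.526 gf 82.83943310379982 F [ 0.2 -0.1 -4.5] q [-0.67  0.43 -0.07  1.07  0.   -1.09]
```

Call:
jog_arm:
  rows: "1 4 0 -1 1;4 14 0 -3 1;9 30 0 -6 1;17 55 0 -9 1;25 85 0 -12 1;34 115 0 -15 1;43 145 0 -18 1;52 175 0 -21 1;61 205 0 -24 1;70 235 0 -27 1;79 265 0 -30 1;88 295 0 -33.2 1"

```text
t: 17.48
ee_pos: [0.5809, -0.0114, 0.1529]
eef_rot: [[-0.987, 0.162, -0.003], [0.162, 0.987, 0.001], [0.003, 0.0, -1.0]]
force: [-0.0, -0.7, -4.9]
gripper_width: 0.527
grasp_force: 82.9
```

Call:
jog_arm:
  rows: "9 30 0 0 1;18 58 0 0 1;26 85 0 0 1;33 107 0 0 1;38 122 0 0 1;40.6 129 0 0 1;40.6 131.6 0 0 1;40.6 131.6 -20 0 1;40.6 131.6 -45 0 1;40.6 131.6 -65 0 1;40.6 131.6 -75 0 1;40.6 131.6 -75 0 1"

```text
t: 18.48
ee_pos: [0.6194, 0.1167, 0.0761]
eef_rot: [[-0.987, 0.161, -0.007], [0.161, 0.987, -0.001], [0.007, -0.002, -1.0]]
force: [-0.8, 0.5, -5.7]
gripper_width: 0.525
grasp_force: 82.8
```

```bash
python3 - <<'E'
from h import *
d=snap('scene','n1'); e=snap('top','n1t')
o=[]
for D in(d,e):
    c=proj(D,[.622,.119,.04])[0].astype(int); o.append(cv2.resize(D['img'][c[1]-35:c[1]+35,c[0]-35:c[0]+35],(400,400),interpolation=cv2.INTER_CUBIC)); print(c)
cv2.imwrite('pics/n1x.png',np.hstack(o))
E
python3 st.py
```

```text
[248 163]
[221 155]
t 18.58 ee [622.2 117.4  79.6] yawY 80.77 tilt [-0.001 -0.    -1.   ] w 0.529 gf 82.79801577329636 F [ 0.   0.5 -5.9] q [ 0.09  0.58 -0.02  0.97 -0.    0.25]
```

View pics/n1x.png

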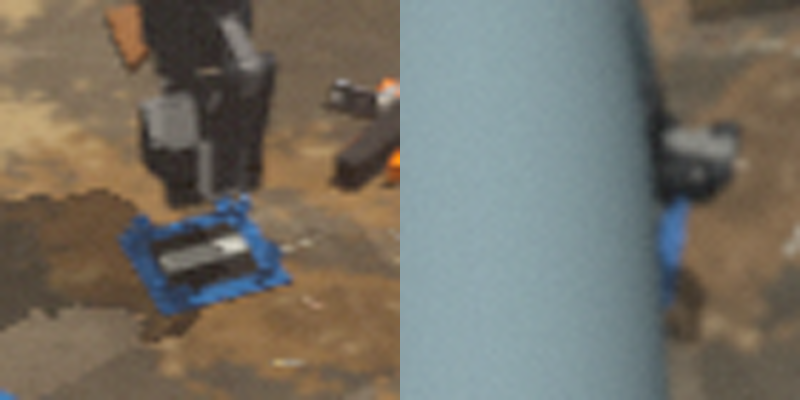

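The V-block is held above the nest with the rail visible below at (205,252), and the top view is blocked by the arm. Lowering with a 1.5 mm correction.

Call:
jog_arm:
  rows: "-0.5 1.5 -5 0 1;-0.5 1.5 -15 0 1;-0.5 1.5 -27 0 1;-0.5 1.5 -35 0 1;-0.5 1.5 -40 0 1;-0.5 1.5 -44 0 1;-0.5 1.5 -48 0 1;-0.5 1.5 -51 0 1;-0.5 1.5 -53 0 1;-0.5 1.5 -54 0 1;-0.5 1.5 -54 0 1;-0.5 1.5 -54 0 1"

```text
t: 19.58
ee_pos: [0.6221, 0.1197, 0.0256]
eef_rot: [[-0.987, 0.159, 0.0], [0.159, 0.987, 0.0], [-0.0, 0.0, -1.0]]
force: [-0.5, -0.0, -5.8]
gripper_width: 0.528
grasp_force: 82.8
```

```bash
python3 st.py
```

```text
t 19.58 ee [622.1 119.7  25.6] yawY 80.84 tilt [ 0.  0. -1.] w 0.528 gf 82.84815296530724 F [-0.5 -0.  -5.8] q [ 0.09  0.63 -0.09  0.85  0.    0.25]
```

Call:
jog_arm:
  rows: "0 -0.7 -1 0 1;0 -0.7 -2 0 1;0 -0.7 -3 0 1;0 -0.7 -4 0 1;0 -0.7 -5 0 1;0 -0.7 -6 0 1;0 -0.7 -6 0 1;0 -0.7 -6 0 1"

```text
t: 20.25
ee_pos: [0.6218, 0.119, 0.0192]
eef_rot: [[-0.987, 0.159, -0.0], [0.159, 0.987, 0.0], [0.0, 0.0, -1.0]]
force: [0.0, -0.4, -6.0]
gripper_width: 0.528
grasp_force: 82.8
```

```bash
python3 st.py
```

```text
t 20.25 ee [621.8 119.   19.2] yawY 80.84 tilt [-0.  0. -1.] w 0.528 gf 82.84922808408737 F [ 0.  -0.4 -6. ] q [ 0.09  0.64 -0.1   0.84  0.    0.25]
```

Almost down with no contact yet. Going on in small steps.

Call:
jog_arm:
  rows: "0 0 -0.5 0 1;0 0 -1 0 1;0 0 -1.5 0 1;0 0 -1.5 0 1;0 0 -1.5 0 1"

```text
t: 20.67
ee_pos: [0.622, 0.119, 0.0189]
eef_rot: [[-0.987, 0.159, 0.001], [0.159, 0.987, 0.0], [-0.001, 0.0, -1.0]]
force: [-4.8, -0.2, 6.0]
gripper_width: 0.526
grasp_force: 84.1
```

```bash
python3 st.py
```

```text
t 20.67 ee [622.  119.   18.9] yawY 80.84 tilt [ 0.001  0.    -1.   ] w 0.526 gf 84.0936291217804 F [-4.8 -0.2  6. ] q [ 0.09  0.64 -0.1   0.84  0.    0.25]
```

Call:
jog_arm:
  rows: "0 0 0.8 0 1;0 0 0.8 0 0.5;0 0 0.8 0 0.46;0 0 0.8 0 0.42;0 0 0.8 0 0.35;0 0 0.8 0 0.25;0 0 0.8 0 0;0 0 0.8 0 0;0 0 0.8 0 0;0 0 0.8 0 0;0 0 0.8 0 0"
  newtons: 20

```text
t: 21.58
ee_pos: [0.6219, 0.119, 0.0186]
eef_rot: [[-0.987, 0.159, 0.0], [0.159, 0.987, 0.0], [-0.0, 0.0, -1.0]]
force: [-0.4, 0.3, -0.5]
gripper_width: 1.0
grasp_force: 0.0
```

Call:
jog_arm:
  rows: "0 0 4 0 0;0 0 15 0 0;0 0 35 0 0;0 0 65 0 0;0 0 100 0 0;0 0 135 0 0;-20 20 165 0 0;-50 40 185 0 0;-80 65 200 0 0;-110 90 200 0 0;-140 115 200 0 0;-170 140 200 0 0"

```text
t: 22.58
ee_pos: [0.4508, 0.26, 0.2205]
eef_rot: [[-0.987, 0.16, 0.003], [0.16, 0.987, 0.001], [-0.002, 0.002, -1.0]]
force: [-0.2, 1.1, -0.2]
gripper_width: 1.003
grasp_force: 0.0
```

```bash
python3 st.py; python3 - <<'E'
from h import *
d=snap('scene','p2'); e=snap('top','p2t')
o=[]
for D,p in((d,[.622,.119,.02]),(e,[.622,.119,.02]),(d,[.495,-.308,.03]),(e,[.495,-.308,.03])):
    c=proj(D,p)[0].astype(int); o.append(cv2.resize(D['img'][c[1]-30:c[1]+30,c[0]-40:c[0]+40],(400,300),interpolation=cv2.INTER_CUBIC)); print(c)
cv2.imwrite('pics/p2x.png',np.vstack([np.hstack(o[:2]),np.hstack(o[2:])]))
E
```

```text
t 22.58 ee [450.8 260.  220.5] yawY 80.8 tilt [ 0.003  0.001 -1.   ] w 1.003 gf 0.0 F [-0.2  1.1 -0.2] q [ 0.4   0.27 -0.13  1.17  0.    0.56]
[248 168]
[222 157]
[300 288]
[380 198]
```

View pics/p2x.png

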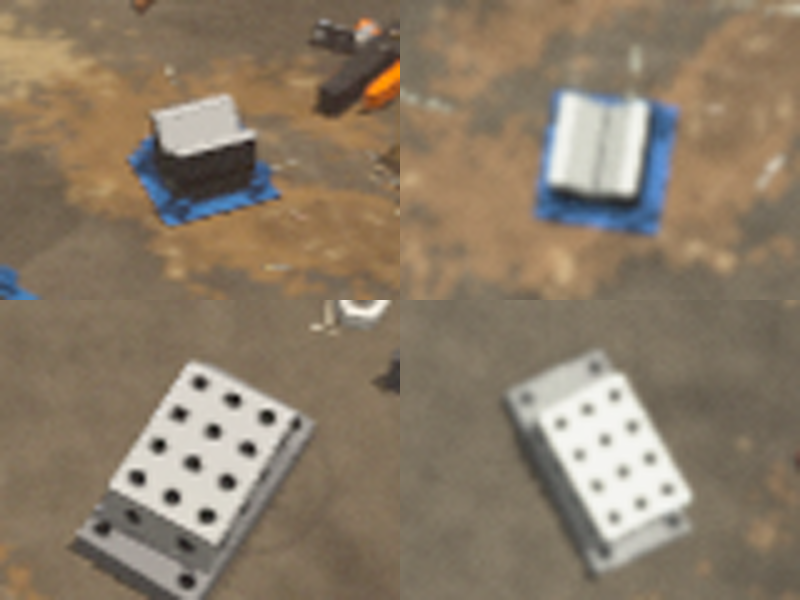

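The V-block sits square over the rail (top crop ~(600,150)). The drilled block is now fully visible in both views, so I'll measure its white top face with masks.

```bash
python3 - <<'E'
from h import *
s=load('p2'); d=load('p2t'); rc=[]
for D,seed in((d,(380,198)),(s,(300,288))):
  for th in (165,185):
    m=(D['img'].min(2)>th).astype(np.uint8); m=cv2.morphologyEx(m,cv2.MORPH_OPEN,np.ones((3,3),np.uint8))
    N,L,S,C=cv2.connectedComponentsWithStats(m); w=L[seed[1]-8:seed[1]+8,seed[0]-8:seed[0]+8]; l=np.bincount(w[w>0]).argmax()
    ct=max(cv2.findContours((L==l).astype(np.uint8),cv2.RETR_EXTERNAL,cv2.CHAIN_APPROX_NONE)[0],key=cv2.contourArea)[:,0]
    P=(plane(D,ct,.039)[:,:2]*1000).astype(np.float32); r=cv2.minAreaRect(P); M=cv2.moments(P[:,None])
    print(th,S[l],np.round(r[0],1),np.round(r[1],1),round(r[2],1),'centroid',round(M['m10']/M['m00'],1),round(M['m01']/M['m00'],1))
# two-view height: the four centre holes pattern corners: far-left & near-right holes
f=lambda x,y,o:np.array([x,y])/5+np.array(o)-.4
H=[((560,124),(200,83)),((614,74),(267,117)),((614,217),(137,178)),((667,190),(207,216)),((605,140),(213,131)),((623,171),(193,163))]
for a,b in H:
    p,e=tri(d,f(a[0]-400,a[1],(340,168)),s,f(*b,(260,258))); print('hole',p.round(4),e.round(4))
E
```

```text
165 [365 181  33  39 664] [ 495.3 -308.1] [104.7  56.1] 29.2 centroid 494.1 -307.4
185 [368 182  28  34 526] [ 499.  -306.9] [92.  51.7] 26.1 centroid 496.2 -306.5
165 [286 273  32  30 485] [ 492.3 -309.1] [75.6 51.7] 24.3 centroid 492.8 -309.9
185 [286 273  29  30 397] [ 491.9 -309.3] [74.7 48.9] 26.4 centroid 491.9 -309.0
hole [ 0.5111 -0.2823  0.0391] 0.0002
hole [ 0.5329 -0.3116  0.0356] 0.0114
hole [ 0.4597 -0.3072  0.0398] 0.0008
hole [ 0.4738 -0.3368  0.0393] 0.0002
hole [ 0.5013 -0.3054  0.0395] 0.0009
hole [ 0.4843 -0.3138  0.0398] 0.0009
```

Block centre (492.4,-309.3), angle about 25.5°, top 39.4 mm measured against 39 mm given. Fetching it.

Call:
jog_arm:
  rows: "1 -20 0 3 0;4 -55 0 7 0;7 -95 0 11 0;10 -135 0 15 0;13 -175 0 19 0;16 -215 0 23 0;19 -255 0 27 0;22 -295 0 31 0;25 -335 0 34.7 0;28 -375 0 34.7 0;31 -415 0 34.7 0;34 -455 0 34.7 0"

```text
t: 23.68
ee_pos: [0.4858, -0.199, 0.2197]
eef_rot: [[-0.903, -0.43, 0.001], [-0.43, 0.903, -0.001], [-0.001, -0.001, -1.0]]
force: [1.0, -0.5, -0.2]
gripper_width: 0.998
grasp_force: 0.0
```

Call:
jog_arm:
  rows: "3 -40 0 0 0;5 -75 0 0 0;7 -100 0 0 0;8 -114 -20 0 0;8 -114 -55 0 0;8 -114 -90 0 0;8 -114 -120 0 0;8 -114 -135 0 0;8 -114 -140 0 0;8 -114 -140 0 0;8 -114 -140 0 0;8 -114 -140 0 0"

```text
t: 24.68
ee_pos: [0.4952, -0.3112, 0.0807]
eef_rot: [[-0.902, -0.431, 0.003], [-0.431, 0.902, -0.002], [-0.002, -0.003, -1.0]]
force: [0.6, 0.2, 0.2]
gripper_width: 0.998
grasp_force: 0.0
```

```bash
python3 st.py
```

```text
t 24.68 ee [ 495.2 -311.2   80.7] yawY 115.53 tilt [ 0.003 -0.002 -1.   ] w 0.998 gf 0.0 F [0.6 0.2 0.2] q [-0.67  0.49 -0.18  0.9  -0.   -1.12]
```

Call:
jog_arm:
  rows: "-2.3 1.6 -5 0 0;-2.3 1.6 -15 0 0;-2.3 1.6 -28 0 0;-2.3 1.6 -38 0 0;-2.3 1.6 -45 0 0;-2.3 1.6 -49 0 0;-2.3 1.6 -51 0 0;-2.3 1.6 -51 0 0;-2.3 1.6 -51 0 0;-2.3 1.6 -51 0 0"

```text
t: 25.52
ee_pos: [0.492, -0.3087, 0.0282]
eef_rot: [[-0.902, -0.431, 0.001], [-0.431, 0.902, -0.001], [-0.0, -0.001, -1.0]]
force: [-0.1, 0.2, 0.1]
gripper_width: 1.003
grasp_force: 0.0
```

```bash
python3 st.py
```

```text
t 25.52 ee [ 492.  -308.7   28.2] yawY 115.54 tilt [ 0.001 -0.001 -1.   ] w 1.003 gf 0.0 F [-0.1  0.2  0.1] q [-0.67  0.54 -0.25  0.78  0.   -1.12]
```

Call:
jog_arm:
  rows: "0 -0.4 0 0 0.15;0 -0.4 0 0 0.25;0 -0.4 0 0 0.3;0 -0.4 0 0 0.34;0 -0.4 0 0 0.38;0 -0.4 0 0 0.42;0 -0.4 0 0 0.5;0 -0.4 0 0 1;0 -0.4 0 0 1;0 -0.4 0 0 1;0 -0.4 0 0 1"
  newtons: 30

```text
t: 26.43
ee_pos: [0.4922, -0.3097, 0.0283]
eef_rot: [[-0.902, -0.431, 0.001], [-0.431, 0.902, -0.002], [-0.0, -0.002, -1.0]]
force: [-0.2, -3.2, 3.8]
gripper_width: 0.592
grasp_force: 32.1
```

Call:
jog_arm:
  rows: "0 0 0 0 1;0 0 0 0 1;0 0 2 0 1;0 0 5 0 1;0 0 12 0 1;0 0 25 0 1;0 0 45 0 1;0 0 65 0 1;0 0 85 0 1;0 0 97 0 1;0 0 100 0 1;0 0 100 0 1"
  newtons: 85

```text
t: 27.43
ee_pos: [0.4917, -0.3086, 0.128]
eef_rot: [[-0.902, -0.431, 0.0], [-0.431, 0.902, 0.0], [-0.0, 0.0, -1.0]]
force: [-0.3, 0.6, -5.3]
gripper_width: 0.576
grasp_force: 89.4
```

```bash
python3 st.py
```

```text
t 27.43 ee [ 491.7 -308.6  128. ] yawY 115.54 tilt [ 0.  0. -1.] w 0.576 gf 89.37965154647827 F [-0.3  0.6 -5.3] q [-0.67  0.44 -0.12  1.01  0.   -1.12]
```

Call:
jog_arm:
  rows: "-1 4 0 -0.5 1;-2 14 0 -1 1;-5 32 0 -2 1;-9 58 0 -3 1;-13 90 0 -4 1;-18 122 0 -5 1;-23 154 0 -6 1;-28 186 0 -6.5 1;-33 218 0 -6.5 1;-37 250 0 -6.5 1;-41 280 0 -6.5 1;-45 308 0 -6.5 1"

```text
t: 28.43
ee_pos: [0.4442, 0.0018, 0.1265]
eef_rot: [[-0.945, -0.326, -0.003], [-0.326, 0.945, 0.001], [0.002, 0.002, -1.0]]
force: [0.8, -0.1, -6.3]
gripper_width: 0.578
grasp_force: 89.3
```

Call:
jog_arm:
  rows: "-3 22 0 0 1;-5 38 0 0 1;-7 50 0 0 1;-8 55 0 0 1;-8 55 -15 0 1;-8 55 -35 0 1;-8 55 -52 0 1;-8 55 -60 0 1;-8 55 -60 0 1;-8 55 -60 0 1;-8 55 -60 0 1"

```text
t: 29.35
ee_pos: [0.4392, 0.0541, 0.0683]
eef_rot: [[-0.945, -0.326, 0.001], [-0.326, 0.945, 0.0], [-0.001, -0.0, -1.0]]
force: [0.4, 0.2, -5.1]
gripper_width: 0.573
grasp_force: 89.2
```

```bash
python3 st.py
```

```text
t 29.35 ee [439.2  54.1  68.3] yawY 109.01 tilt [ 0.001  0.    -1.   ] w 0.573 gf 89.20854091644287 F [ 0.4  0.2 -5.1] q [-0.02  0.26 -0.58  0.74  0.   -0.35]
```

Call:
jog_arm:
  rows: "-0.4 0.3 -4 0 1;-0.4 0.3 -12 0 1;-0.4 0.3 -22 0 1;-0.4 0.3 -31 0 1;-0.4 0.3 -37 0 1;-0.4 0.3 -41 0 1;-0.4 0.3 -44 0 1;-0.4 0.3 -46.5 0 1;-0.4 0.3 -47.5 0 1;-0.4 0.3 -47.5 0 1;-0.4 0.3 -47.5 0 1"

```text
t: 30.27
ee_pos: [0.4384, 0.0545, 0.0203]
eef_rot: [[-0.945, -0.326, 0.0], [-0.326, 0.945, 0.0], [-0.0, -0.0, -1.0]]
force: [0.2, -0.1, -4.8]
gripper_width: 0.574
grasp_force: 89.4
```

```bash
python3 st.py
```

```text
t 30.27 ee [438.4  54.5  20.3] yawY 109.04 tilt [ 0.  0. -1.] w 0.574 gf 89.40179586410522 F [ 0.2 -0.1 -4.8] q [-0.02  0.32 -0.64  0.61  0.   -0.35]
```

Call:
jog_arm:
  rows: "0 0 -0.7 0 1;0 0 -1.4 0 1;0 0 -2.1 0 1;0 0 -2.8 0 1;0 0 -3.2 0 1;0 0 -3.2 0 1;0 0 -3.2 0 1"

```text
t: 30.85
ee_pos: [0.4384, 0.0545, 0.0176]
eef_rot: [[-0.945, -0.326, 0.001], [-0.326, 0.945, -0.0], [-0.0, -0.0, -1.0]]
force: [-3.6, 0.7, 6.8]
gripper_width: 0.575
grasp_force: 90.5
```

```bash
python3 st.py
```

```text
t 30.85 ee [438.4  54.5  17.6] yawY 109.04 tilt [ 0.001 -0.    -1.   ] w 0.575 gf 90.54372668266296 F [-3.6  0.7  6.8] q [-0.02  0.33 -0.64  0.6  -0.   -0.35]
```

Call:
jog_arm:
  rows: "0 0 0.7 0 1;0 0 0.7 0 0.44;0 0 0.7 0 0.4;0 0 0.7 0 0.36;0 0 0.7 0 0.3;0 0 0.7 0 0.2;0 0 0.7 0 0;0 0 0.7 0 0;0 0 0.7 0 0;0 0 0.7 0 0;0 0 0.7 0 0"
  newtons: 20

```text
t: 31.77
ee_pos: [0.4382, 0.0545, 0.0176]
eef_rot: [[-0.945, -0.326, -0.0], [-0.326, 0.945, 0.0], [0.0, 0.0, -1.0]]
force: [-0.7, -0.4, -0.7]
gripper_width: 0.999
grasp_force: 0.0
```

Call:
jog_arm:
  rows: "0 0 4 0 0;0 0 15 0 0;0 0 35 0 0;0 0 65 0 0;0 0 100 0 0;0 0 135 0 0;0 30 165 0 0;0 65 185 0 0;0 105 200 0 0;0 145 200 0 0;0 185 200 0 0;0 225 200 0 0"

```text
t: 32.77
ee_pos: [0.4381, 0.2816, 0.2186]
eef_rot: [[-0.945, -0.326, 0.001], [-0.326, 0.945, 0.001], [-0.002, 0.0, -1.0]]
force: [0.6, 0.2, -0.1]
gripper_width: 1.001
grasp_force: 0.0
```

```bash
python3 st.py; python3 - <<'E'
from h import *
d=snap('scene','p3'); e=snap('top','p3t')
o=[]
for D,p in((d,[.439,.054,.02]),(e,[.439,.054,.02]),(d,[.492,-.309,.01]),(e,[.492,-.309,.01])):
    c=proj(D,p)[0].astype(int); o.append(cv2.resize(D['img'][c[1]-30:c[1]+30,c[0]-40:c[0]+40],(400,300),interpolation=cv2.INTER_CUBIC)); print(c)
cv2.imwrite('pics/p3x.png',np.vstack([np.hstack(o[:2]),np.hstack(o[2:])]))
E
```

```text
t 32.77 ee [438.1 281.6 218.6] yawY 109.04 tilt [ 0.001  0.001 -1.   ] w 1.001 gf 0.0 F [ 0.6  0.2 -0.1] q [ 0.45  0.27 -0.13  1.17  0.    0.12]
[203 202]
[246 223]
[298 294]
[379 200]
```

View pics/p3x.png

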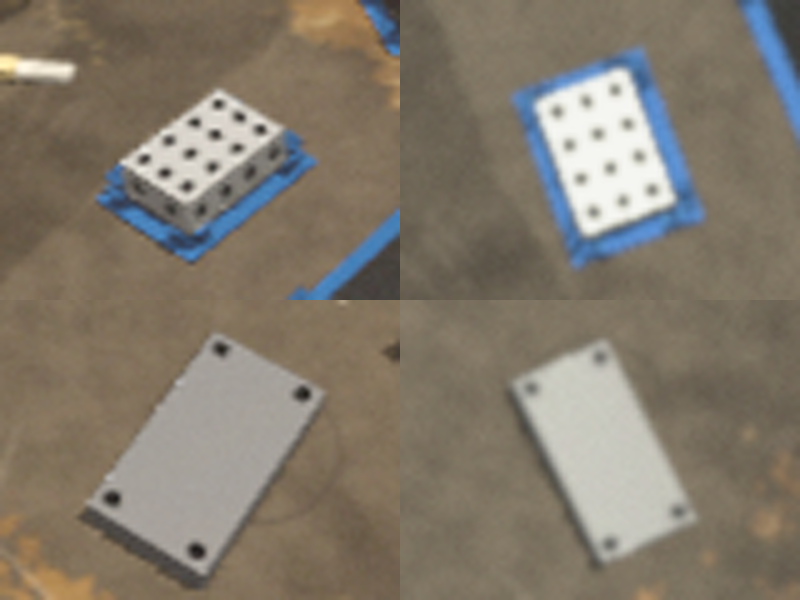

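The drilled block is seated square in its nest. The base plate shows four corner holes in each view: scene (221,48), (302,94), (112,198), (197,251) and top (531,88), (600,57), (610,243), (678,211). I'll triangulate those.

```bash
python3 - <<'E'
from h import *
s=load('p3'); d=load('p3t')
f=lambda x,y,o:np.array([x,y])/5+np.array(o)-.4
T=[(131,88),(200,57),(210,243),(278,211)]; S=[(221,48),(302,94),(112,198),(197,251)]
P=[]
for a,b in zip(T,S):
    p,e=tri(d,f(*a,(339,170)),s,f(*b,(258,264))); P.append(p); print(p.round(4),e.round(4))
P=np.array(P); print('mean',P.mean(0).round(4)); 
for a,b in((0,2),(1,3)): v=P[a]-P[b]; print(np.degrees(np.arctan2(v[1],v[0])).round(2),np.linalg.norm(v))
for D,seed in((d,(379,200)),(s,(298,294))):
    g=cv2.GaussianBlur(D['img'],(3,3),0).min(2); c=g[seed[1]-3:seed[1]+4,seed[0]-3:seed[0]+4].mean(); m=(g>(c+g[seed[1]-25:seed[1]-20,seed[0]+25:seed[0]+30].mean())/2).astype(np.uint8)
    m=cv2.morphologyEx(m,cv2.MORPH_OPEN,np.ones((3,3),np.uint8)); N,L,St,C=cv2.connectedComponentsWithStats(m); l=L[seed[1],seed[0]]
    ct=max(cv2.findContours((L==l).astype(np.uint8),cv2.RETR_EXTERNAL,cv2.CHAIN_APPROX_NONE)[0],key=cv2.contourArea)[:,0]
    r=cv2.minAreaRect((plane(D,ct,.014)[:,:2]*1000).astype(np.float32)); print(St[l],np.round(r[0],1),np.round(r[1],1),round(r[2],1))
E
```

```text
[ 0.5295 -0.2703  0.015 ] 0.0008
[ 0.5456 -0.3093  0.0151] 0.0013
[ 0.4431 -0.3073  0.0153] 0.001
[ 0.4597 -0.3458  0.0142] 0.0011
mean [ 0.4945 -0.3082  0.0149]
23.19 0.09394246419648618
23.05 0.09333165364921867
[364 180  32  41 777] [ 495.3 -308.7] [110.5  56.5] 22.9
[ 279  273   41   42 1029] [ 494.3 -308. ] [108.9  57.1] 23.0
```

Call:
jog_arm:
  rows: "2 -20 0 1 0;5 -55 0 2 0;9 -95 0 3 0;13 -135 0 4 0;17 -175 0 4 0;21 -215 0 4 0;25 -255 0 4 0;29 -295 0 4 0;33 -335 0 4 0;37 -375 0 4 0;41 -415 0 4 0;45 -455 0 4 0"

```text
t: 33.87
ee_pos: [0.4822, -0.178, 0.2179]
eef_rot: [[-0.921, -0.39, -0.0], [-0.39, 0.921, 0.0], [0.0, 0.0, -1.0]]
force: [1.7, 0.2, 0.2]
gripper_width: 1.001
grasp_force: 0.0
```

Call:
jog_arm:
  rows: "4 -40 0 0 0;7 -75 0 0 0;10 -105 0 0 0;12 -125 0 0 0;12 -133 -20 0 0;12 -133 -55 0 0;12 -133 -90 0 0;12 -133 -120 0 0;12 -133 -140 0 0;12 -133 -150 0 0;12 -133 -150 0 0;12 -133 -150 0 0"

```text
t: 34.87
ee_pos: [0.4949, -0.3088, 0.0681]
eef_rot: [[-0.92, -0.391, -0.0], [-0.391, 0.92, 0.0], [0.0, 0.0, -1.0]]
force: [0.1, -0.4, 0.7]
gripper_width: 1.003
grasp_force: 0.0
```

Call:
jog_arm:
  rows: "0 0 0 0 0;0 0 0 0 0;0 0 0 0 0"

```text
t: 35.12
ee_pos: [0.4963, -0.3094, 0.0694]
eef_rot: [[-0.92, -0.391, 0.002], [-0.391, 0.92, -0.002], [-0.002, -0.003, -1.0]]
force: [0.4, 0.5, 0.5]
gripper_width: 1.002
grasp_force: 0.0
```

```bash
python3 st.py
```

```text
t 35.12 ee [ 496.3 -309.4   69.4] yawY 113.04 tilt [ 0.002 -0.002 -1.   ] w 1.002 gf 0.0 F [0.4 0.5 0.5] q [-0.67  0.5  -0.19  0.87  0.   -1.07]
```

Call:
jog_arm:
  rows: "-1.4 1 -5 0 0;-1.4 1 -15 0 0;-1.4 1 -28 0 0;-1.4 1 -40 0 0;-1.4 1 -48 0 0;-1.4 1 -54 0 0;-1.4 1 -57 0 0;-1.4 1 -59 0 0;-1.4 1 -59 0 0;-1.4 1 -59 0 0;-1.4 1 -59 0 0"

```text
t: 36.03
ee_pos: [0.4942, -0.3078, 0.0092]
eef_rot: [[-0.92, -0.391, 0.001], [-0.391, 0.92, -0.001], [-0.001, -0.001, -1.0]]
force: [0.9, -0.2, 0.6]
gripper_width: 1.002
grasp_force: 0.0
```

```bash
python3 st.py
```

```text
t 36.03 ee [ 494.2 -307.8    9.2] yawY 113.04 tilt [ 0.001 -0.001 -1.   ] w 1.002 gf 0.0 F [ 0.9 -0.2  0.6] q [-0.67  0.56 -0.27  0.74  0.   -1.07]
```

Call:
jog_arm:
  rows: "0.4 -0.4 0 0 0.1;0.4 -0.4 0 0 0.17;0.4 -0.4 0 0 0.22;0.4 -0.4 0 0 0.26;0.4 -0.4 0 0 0.3;0.4 -0.4 0 0 0.34;0.4 -0.4 0 0 0.4;0.4 -0.4 0 0 1;0.4 -0.4 0 0 1;0.4 -0.4 0 0 1;0.4 -0.4 0 0 1"
  newtons: 30

```text
t: 36.95
ee_pos: [0.4944, -0.3084, 0.0091]
eef_rot: [[-0.92, -0.391, 0.0], [-0.391, 0.92, -0.001], [-0.0, -0.001, -1.0]]
force: [-0.8, -1.0, 5.4]
gripper_width: 0.668
grasp_force: 32.8
```

```bash
python3 st.py
```

```text
t 36.95 ee [ 494.4 -308.4    9.1] yawY 113.03 tilt [ 0.    -0.001 -1.   ] w 0.668 gf 32.811368107795715 F [-0.8 -1.   5.4] q [-0.67  0.56 -0.27  0.74 -0.   -1.07]
```

Call:
jog_arm:
  rows: "0 0 0 0 1;0 0 0 0 1;0 0 2 0 1;0 0 5 0 1;0 0 12 0 1;0 0 25 0 1;0 0 45 0 1;0 0 65 0 1;0 0 80 0 1;0 0 85 0 1;0 0 85 0 1;0 0 85 0 1"
  newtons: 95

```text
t: 37.95
ee_pos: [0.4937, -0.3074, 0.0928]
eef_rot: [[-0.92, -0.391, -0.001], [-0.391, 0.92, 0.001], [0.001, 0.001, -1.0]]
force: [0.9, -0.8, -7.6]
gripper_width: 0.646
grasp_force: 102.3
```

```bash
python3 st.py
```

```text
t 37.95 ee [ 493.7 -307.4   92.8] yawY 113.04 tilt [-0.001  0.001 -1.   ] w 0.646 gf 102.2971773147583 F [ 0.9 -0.8 -7.6] q [-0.67  0.48 -0.17  0.93  0.   -1.07]
```

Call:
jog_arm:
  rows: "0 4 0 -0.3 1;0 14 0 -0.6 1;0 32 0 -0.9 1;0 58 0 -1.2 1;1 88 0 -1.5 1;1 118 0 -1.5 1;1 148 0 -1.5 1;1 176 0 -1.5 1;1 200 0 -1.5 1;1 218 0 -1.5 1;1 228 0 -1.5 1;1 232 0 -1.5 1"

```text
t: 38.95
ee_pos: [0.494, -0.0737, 0.0929]
eef_rot: [[-0.929, -0.369, -0.002], [-0.369, 0.929, 0.001], [0.002, 0.002, -1.0]]
force: [-0.3, -1.2, -6.2]
gripper_width: 0.644
grasp_force: 102.3
```

Call:
jog_arm:
  rows: "0 0 -3 0 1;0 0 -12 0 1;0 0 -25 0 1;0 0 -38 0 1;0 0 -46 0 1;0 0 -50 0 1;0 0 -50 0 1;0 0 -50 0 1;0 0 -50 0 1"

```text
t: 39.7
ee_pos: [0.4959, -0.0764, 0.0442]
eef_rot: [[-0.93, -0.367, 0.001], [-0.367, 0.93, -0.0], [-0.001, -0.001, -1.0]]
force: [0.7, -0.4, -6.3]
gripper_width: 0.649
grasp_force: 102.2
```

```bash
python3 st.py
```

```text
t 39.7 ee [495.9 -76.4  44.2] yawY 111.51 tilt [ 0.001 -0.    -1.   ] w 0.649 gf 102.17220425605774 F [ 0.7 -0.4 -6.3] q [-0.28  0.39 -0.46  0.72  0.   -0.65]
```

Contact is expected at TCP ≈ 12 mm. Going to 15 mm first, with a (-1,+1) mm correction.

Call:
jog_arm:
  rows: "-1 1 -3 0 1;-1 1 -8 0 1;-1 1 -14 0 1;-1 1 -19 0 1;-1 1 -23 0 1;-1 1 -26 0 1;-1 1 -28 0 1;-1 1 -29 0 1;-1 1 -29 0 1;-1 1 -29 0 1"

```text
t: 40.53
ee_pos: [0.4943, -0.0749, 0.0147]
eef_rot: [[-0.93, -0.367, 0.0], [-0.367, 0.93, 0.0], [-0.0, -0.0, -1.0]]
force: [-0.3, 0.8, -6.2]
gripper_width: 0.648
grasp_force: 102.4
```

```bash
python3 st.py
```

```text
t 40.53 ee [494.3 -74.9  14.7] yawY 111.54 tilt [ 0.  0. -1.] w 0.648 gf 102.39010334014893 F [-0.3  0.8 -6.2] q [-0.28  0.42 -0.49  0.65  0.   -0.65]
```

Call:
jog_arm:
  rows: "0 0 -0.7 0 1;0 0 -1.4 0 1;0 0 -2.1 0 1;0 0 -2.8 0 1;0 0 -3.2 0 1;0 0 -3.2 0 1;0 0 -3.2 0 1"

```text
t: 41.12
ee_pos: [0.4945, -0.075, 0.0127]
eef_rot: [[-0.93, -0.367, 0.001], [-0.367, 0.93, -0.0], [-0.001, -0.001, -1.0]]
force: [-3.9, 2.1, 5.1]
gripper_width: 0.646
grasp_force: 103.8
```

```bash
python3 st.py
```

```text
t 41.12 ee [494.5 -75.   12.7] yawY 111.54 tilt [ 0.001 -0.    -1.   ] w 0.646 gf 103.75409245491028 F [-3.9  2.1  5.1] q [-0.28  0.43 -0.5   0.65 -0.   -0.65]
```

Call:
jog_arm:
  rows: "0 0 0.7 0 1;0 0 0.7 0 0.36;0 0 0.7 0 0.32;0 0 0.7 0 0.28;0 0 0.7 0 0.22;0 0 0.7 0 0.15;0 0 0.7 0 0;0 0 0.7 0 0;0 0 0.7 0 0;0 0 0.7 0 0;0 0 0.7 0 0"
  newtons: 20

```text
t: 42.03
ee_pos: [0.4942, -0.0749, 0.0121]
eef_rot: [[-0.93, -0.367, 0.0], [-0.367, 0.93, 0.0], [-0.0, 0.0, -1.0]]
force: [-0.5, -0.2, -0.4]
gripper_width: 0.999
grasp_force: 0.0
```

Call:
jog_arm:
  rows: "0 0 4 0 0;0 0 15 0 0;0 0 35 0 0;0 0 65 0 0;0 0 100 0 0;0 0 135 0 0;0 -30 165 0 0;0 -65 185 0 0;0 -105 200 0 0;0 -145 200 0 0;0 -185 200 0 0;0 -225 200 0 0"

```text
t: 43.03
ee_pos: [0.4941, -0.3019, 0.2132]
eef_rot: [[-0.93, -0.367, 0.001], [-0.367, 0.93, -0.001], [-0.001, -0.001, -1.0]]
force: [1.3, 0.0, 0.3]
gripper_width: 0.997
grasp_force: 0.0
```

Call:
jog_arm:
  rows: "0 0 0 0 0;0 0 0 0 0;0 0 0 0 0"

```text
t: 43.28
ee_pos: [0.4938, -0.2996, 0.212]
eef_rot: [[-0.93, -0.367, -0.001], [-0.367, 0.93, 0.001], [0.0, 0.001, -1.0]]
force: [0.4, -0.0, 0.3]
gripper_width: 1.0
grasp_force: 0.0
```

```bash
python3 st.py; python3 - <<'E'
from h import *
d=snap('scene','f'); e=snap('top','ft')
o=[]
for D,p in((d,[.48,.02,.01]),(e,[.50,.1,.01])):
    c=proj(D,p)[0].astype(int); h=75 if D is d else 75
    o.append(cv2.resize(D['img'][c[1]-h:c[1]+h,c[0]-100:c[0]+100],(400,300),interpolation=cv2.INTER_CUBIC))
for D,p in((d,[.495,-.075,.01]),(e,[.495,-.075,.01])):
    c=proj(D,p)[0].astype(int); o.append(cv2.resize(D['img'][c[1]-30:c[1]+30,c[0]-40:c[0]+40],(400,300),interpolation=cv2.INTER_CUBIC))
cv2.imwrite('pics/fx.png',np.vstack([np.hstack(o[:2]),np.hstack(o[2:])]))
E
```

```text
t 43.28 ee [ 493.8 -299.6  212. ] yawY 111.5 tilt [-0.001  0.001 -1.   ] w 1.0 gf 0.0 F [ 0.4 -0.   0.3] q [-0.66  0.39  0.03  1.2   0.   -1.03]
```

View pics/fx.png

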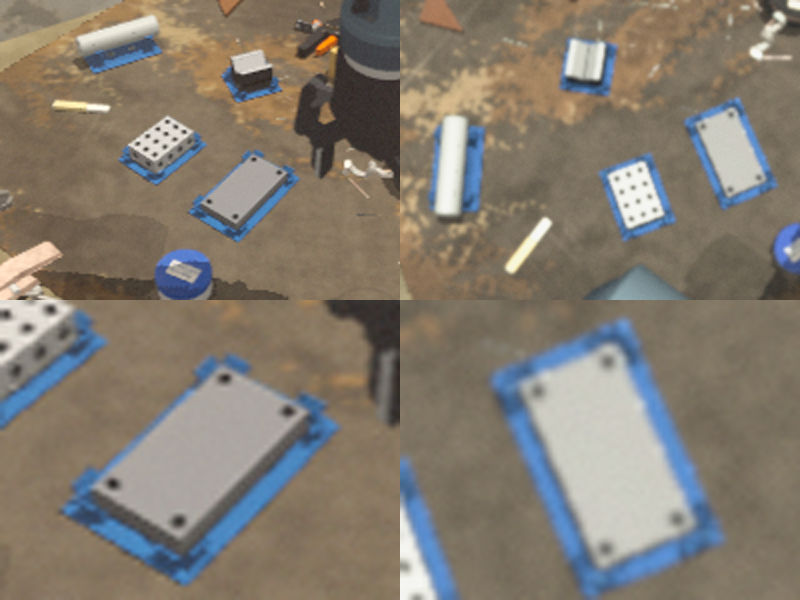

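All four pieces sit square in their holders: pipe in the cradle at (118,35), V-block at (250,72), drilled block at (162,143) and plate at (245,190) in the scene crop. The tin is still where it was, and the gripper is clear. Handing in.

```bash
python3 -c "
from station import arm
print(arm.finish_job())"
```

```text
the job is handed in; nothing more can be done
None
```

I took the pile apart from the top down, put the pipe, V-block, drilled block and base plate each back in its own holder, let them go, and handed the job in at about 43 s; the final pictures show all four seated and square.

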